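Swap-over at the spray turntable

TASK

Stand every bare filter bowl that is on the bench upright on the turntable, each wholly on its own empty round pad of the loading side, while the turntable is still locked. Then slide the small recessed lock switch fully outward, turn the table half a turn clockwise until it settles in its detent, and slide the switch fully back in to lock it. After that, stand all the coated bowls, which have come round to the near side, upright in the steel drying tray, leaving the bare ones on their pads; knock nothing over and leave the tin, the spanner and the carton alone.

Things in the scene. Friction and masses are not known exactly. Their poses are not given: they have to be found in the camera images.
- turntable (a joint): aluminium disc, 300 mm across, top 34 mm above the bench. Hinge about the vertical at axis, in rad, grows CLOCKWISE seen from above; stops at -0.03 and 3.17. Sprung detents at 0 (start) and pi (half turn) catch within 0.06 rad; leaving or entering one takes about 5 N at the post, else it turns freely. The lock bolt blocks it (0.03 rad play) unless the switch is out 11 mm or more; the bolt enters only within 0.03 rad of 0 or pi.
- lock (a joint): value in m of the small grey slide switch that locks the disc: 0 = fully in (towards the disc's axis, locked, the start), 0.016 = fully out (free). Sliding takes about 1.5 N; it stays where it is left.
- switch_top (a point): centre of the switch's ribbed top. The switch is a block 14 mm long in the sliding direction, 24 mm wide and 7 mm high whose top is 1 mm below the housing's top face; it moves with the switch. Push it by an end face with a fingertip standing in the slot.
- slot (a point): centre of the recessed slot, level with the housing's top (34 mm above the bench); x points OUTWARD along the slot, away from the disc's axis. Slot 74 (x) by 28 (y) mm, 8 deep, in a black housing 86 by 40 mm, 157 to 243 mm from the axis, free bench along both sides. Switch centre at x = -8 mm locked, +8 mm free; 22 mm of free slot behind the switch at either end of its travel.
- axis (a point): centre of the disc's top face, fixed to the stand; the stand's yaw is its yaw: its -x side is the loading side (near the robot), its +x side the spraying side (far), where a slim fixed nozzle stand, 140 mm high, rises 178 mm from the axis.
- post_top (a point): top of the turning post, a plain upright black post 16 mm thick, 61 mm high above the disc, 130 mm from the axis; turns with the disc. At joint 0 it lies at the stand's -y side (right), it passes the near side and ends at the +y side (left).
- pad0 (a point): centre of a dark round pad (80 mm across, flush) on the disc's top, 100 mm from the axis, turning with the disc. Pads 0, 1, 2 are on the loading side at the start and empty
- pad1 (a point): centre of a dark round pad (80 mm across, flush) on the disc's top, 100 mm from the axis, turning with the disc. Pads 0, 1, 2 are on the loading side at the start and empty
- pad2 (a point): centre of a dark round pad (80 mm across, flush) on the disc's top, 100 mm from the axis, turning with the disc. Pads 0, 1, 2 are on the loading side at the start and empty
- pad3 (a point): the same, one of pads 3, 4, 5, which are on the far side at the start and carry the coated bowls; they come to the near side after the half turn
- pad4 (a point): the same, one of pads 3, 4, 5, which are on the far side at the start and carry the coated bowls; they come to the near side after the half turn
- pad5 (a point): the same, one of pads 3, 4, 5, which are on the far side at the start and carry the coated bowls; they come to the near side after the half turn
- bare0_mid (a point): bare aluminium filter bowl, 75 mm high, standing: base flange 52 mm across and 10 mm high, body 40 mm across from 10 to 60 mm, neck 24 mm across on top; about 0.2 kg. The point is on its axis 37.5 mm above its underside, z along its axis. On the bench at the right at the start; may be absent (None)
- bare1_mid (a point): bare aluminium filter bowl, 75 mm high, standing: base flange 52 mm across and 10 mm high, body 40 mm across from 10 to 60 mm, neck 24 mm across on top; about 0.2 kg. The point is on its axis 37.5 mm above its underside, z along its axis. On the bench at the right at the start; may be absent (None)
- bare2_mid (a point): bare aluminium filter bowl, 75 mm high, standing: base flange 52 mm across and 10 mm high, body 40 mm across from 10 to 60 mm, neck 24 mm across on top; about 0.2 kg. The point is on its axis 37.5 mm above its underside, z along its axis. On the bench at the right at the start; may be absent (None)
- coated0_mid (a point): grey coated filter bowl, same shape and point as the bare ones; on the far side of the disc at the start; may be absent (None)
- coated1_mid (a point): grey coated filter bowl, same shape and point as the bare ones; on the far side of the disc at the start; may be absent (None)
- coated2_mid (a point): grey coated filter bowl, same shape and point as the bare ones; on the far side of the disc at the start; may be absent (None)
- tray_in (a point): centre of the inner floor of the fixed steel drying tray, left of the turntable; inner floor 200 mm (x) by 120 mm (y), 5 mm above the bench, rim 16 mm above the bench, 5 mm thick; yaw as the tray's
- tin: bystander: closed flat tin, 84 mm across, 60 mm high, origin under its centre; leave it alone
- spanner: bystander: spanner 180 mm long lying on the bench; leave it alone
- carton: bystander: cardboard carton 100 x 80 x 70 mm, origin under its centre; leave it alone
Things that resemble listed ones, but are neither listed nor needed, are in the scene too. What is shaped like the part that bears bare1_mid but green is not meant. Leave any yellow look-alike of the part that bears bare2_mid alone.

How it is judged:
By the outcome, as a careful person would: the job done as asked, in the order asked, and still so for the second after the job is handed in, with the robot touching nothing.
Of bare0, bare1, bare2 only 2 to 3 are there at a start; the rules pass over those that are not, and their reading is None.
Of coated0, coated1, coated2 only 1 to 2 are there at a start; the rules pass over those that are not, and their reading is None.
At some moment in a run one of bare0, bare1, bare2 may be knocked a few centimetres aside while the robot is not near it.
It also fails if it takes over 210 s, if anything falls off the work surface, if the arm or the gripper's body presses on something with over 40 N, if the wrist force passes 120 N, or if a joint passes its speed limit or range.

ROBOT

A 7-joint arm with a two-finger parallel gripper is mounted at the origin on the work surface. World frame = base frame: x ahead of the robot, y to its left, z up, the work surface at z = 0. Lengths are in m, angles in rad, forces in N, time in s.
With the tool pointing down it reaches from about 0.4 to 0.85 m from the base axis. Payload 10.4 kg.
Tool frame: the origin (TCP) lies between the finger pads; the fingertips stand 19 mm ahead of it and the grasp point (between the pads) is the TCP; x points along the fingers, z is the direction in which the jaws open and shut, and the axes are right-handed (so a half turn about x gives the same grasp; the last joint's range is limited). The gripper opens to 87 mm and grips with 3 to 60 N. Pads are 19 mm wide; open, the fingers measure 117 mm over their backs; the gripper's body (75 mm by 190 mm) begins 51 mm behind the grasp point.
Start: joints at [1.115, 0.332, -0.065, 1.46, 0.022, 1.35, -0.088], TCP at [0.262, -0.567, 0.242] pointing down, gripper open.
Joint ranges: [-2.6, 2.6], [-0.5, 2.12], [-1.47, 1.34], [0.16, 2.42], [-1.27, 4.41], [0.06, 2.06], [-2.6, 2.6]. Speed limits (rad/s): [2.22, 2.22, 2.79, 2.79, 3.14, 3.14, 3.14].

INTERFACE

Orientations are given as a 3x3 rotation matrix whose columns are the frame's x, y, z axes.
In Python, from plant import sense, snapshot, camera_model, sign_off gives the robot as it stands. The module is installed in compiled form; this text tells all that it offers.
- The arm moves only by the tool move_arm, never from a script. Its argument "plan" is text: rows parted by semicolons, each of 4 numbers parted by spaces: the shift along the tool's x, y, z in m, then the turn about the tool's x in rad. In form: tx ty tz turn; .... A call has 1 to 8 rows; each row is the pose to reach, as a shift and turn from the pose commanded when the call began, along the tool's axes at that moment; what a row does not reach only later rows make up. A row lasts 1/12 s, in which the tool goes at most 41.7 mm and 7.16 degrees, less where a joint would pass 70% of its speed; a pose out of reach is approached as far as the arm can. A call with a gripper value outside its range is refused whole. "fingers" is the opening, from 0 (shut) to 1 (fully open), set as the call begins (left out, the last holds). The fingers move at their own pace and stop on an object; "force" is the grip in N (left out, the last holds). Time passes only in rows, so rows that repeat a pose let the fingers close. It gives the time, the measured TCP pose, the force and the opening at its end, in the units of the state.
- sense(): the state, without advancing time (a new reading comes with each control period).
- snapshot(name): name is "side" or "top" or "wrist"; returns the picture (420x560x3 uint8, red, green, blue); there is no depth.
- camera_model(name): a dict with "fovy" (degrees; the focal length in pixels is half the picture's height over the tangent of half this angle, whatever the lens; pixels are square), "cx", "cy" (the principal point, pixels), "R" (3x3) and "t" (3): a world point X has camera coordinates R X + t. Camera axes: x right, y down, z forward; pixel columns grow to the right and rows downward; lengths in m; the calibration is good to about 2 mm. A picture is of the moment at which its call begins: read the wrist's pose just before it. camera_model takes no time and is no camera call; for the wrist camera it gives the pose at the moment of the call.
- sign_off(): hands the job in, once; it reports no verdict.
The state is a dict: "clock": time; "joint_pos": joint angles; "joint_vel": joint speeds; "effort": joint torques, N m; "tool_pos": TCP position; "eef_rot": TCP orientation; "contact_force": force on the tool from outside, world axes, zero at the start; "wrist_torque": the same for the moment, N m; "opening": finger opening in m.
Only numpy, scipy, OpenCV 4.12 (cv2) and the standard library are available. Lean on these libraries where they do the work, as an engineer would, in place of code of your own. Each camera call takes 0.05 s, during which the arm holds its last target. There are 200 camera calls.

## Working session

There is one attempt and no reset: what is moved stays moved. The work goes in short steps, Python scripts to look and compute and a tool call to move; the robot and the scene stay as the last step left them, time stands still between calls to the robot, and variables do not carry over. Pictures are saved under pics/ and viewed, about 12 in all and at most 16, crops included, and the job is handed in when it is done.

Besides the shell and the picture viewer there is one more tool, called after ">>>" as name(argument=value, ...) on one line, values as JSON. move_arm: Moves the arm, as the interface text tells. Its arguments: {"type":"object","properties":{"plan":{"type":"string"},"fingers":{"type":"number"},"force":{"type":"number"}},"required":["plan"]}

```bash
mkdir -p pics
cat > h.py <<'E'
import numpy as np, cv2
from plant import sense, snapshot, camera_model
def snap(n,f,crop=None,k=1):
    im=snapshot(n); cv2.imwrite('pics/'+f+'_raw.png',im[:,:,::-1])
    o=im[:,:,::-1]
    if crop: a,b,c,d=crop; o=o[b:d,a:c]
    o=cv2.resize(o,None,fx=k,fy=k,interpolation=cv2.INTER_CUBIC); cv2.imwrite('pics/'+f+'.png',o); return im
def foc(m): return 210/np.tan(np.radians(m['fovy'])/2)
def proj(m,X):
    c=np.array(m['R'])@np.array(X)+np.array(m['t']); f=foc(m); return np.array([m['cx']+f*c[0]/c[2], m['cy']+f*c[1]/c[2]])
def ray(m,u,v,z):
    f=foc(m); R=np.array(m['R']); t=np.array(m['t'])
    d=R.T@np.array([(u-m['cx'])/f,(v-m['cy'])/f,1]); C=-R.T@t
    return C+d*(z-C[2])/d[2]
E
python3 - <<'E'
from h import *
s=sense(); print(s)
for n in ('top','side','wrist'):
    m=camera_model(n); print(n,m); snap(n,n+'1',k=1.4)
E
```

```text
{'clock': 0.0, 'joint_pos': array([ 1.11537122,  0.332885  , -0.06471486,  1.46094495,  0.02155665,
        1.34987558, -0.08849091]), 'joint_vel': array([ 2.77168445e-04, -5.24286134e-04,  9.20009076e-05,  1.55030139e-03,
       -5.99353126e-04, -6.90113309e-04,  1.25464330e-03]), 'effort': array([ 9.81434969e-04, -6.23244452e+01,  2.54104589e-02, -3.89891160e+01,
       -6.12640288e-02,  3.98091017e-02,  1.43551456e-04]), 'tool_pos': array([ 0.26201551, -0.56703362,  0.24074401]), 'eef_rot': array([[-6.11642463e-04,  9.07769867e-01,  4.19468108e-01],
       [ 1.28136625e-03,  4.19468554e-01, -9.07768963e-01],
       [-9.99998992e-01, -1.77377672e-05, -1.41975045e-03]]), 'contact_force': array([ 0.09790191, -0.2550806 , -0.34603896]), 'wrist_torque': array([ 0.03531622,  0.00047575, -0.02459043]), 'opening': 0.0872131758463136}
top {'fovy': 57.40944313132223, 'cx': 280.91665640884725, 'cy': 202.8500158624735, 'R': array([[ 2.67101055e-03, -9.99996425e-01, -1.23026399e-04],
       [-9.80389931e-01, -2.59439872e-03, -1.97050379e-01],
       [ 1.97049356e-01,  6.46937484e-04, -9.80393356e-01]]), 't': array([-0.03246839,  0.5348632 ,  0.92552918])}
side {'fovy': 51.01666055393128, 'cx': 281.43842715916753, 'cy': 213.50256926079848, 'R': array([[-0.96516222, -0.26089448, -0.01989859],
       [-0.12277053,  0.51871327, -0.84608743],
       [ 0.23106121, -0.81416867, -0.5326726 ]]), 't': array([0.48884018, 0.1572799 , 0.91490451])}
wrist {'fovy': 60.371666709908986, 'cx': 281.1368256498626, 'cy': 209.86332923583572, 'R': array([[ 0.42019924, -0.90742872, -0.00238999],
       [-0.87251519, -0.40475275,  0.27366485],
       [-0.2492987 , -0.11290846, -0.96182215]]), 't': array([-0.62413762, -0.03349987,  0.39090504])}
```

View pics/top1.png

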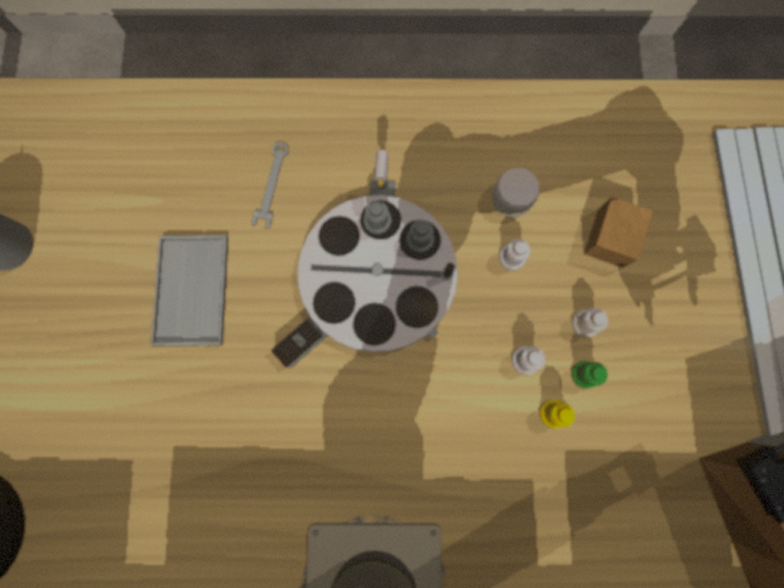

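View pics/side1.png

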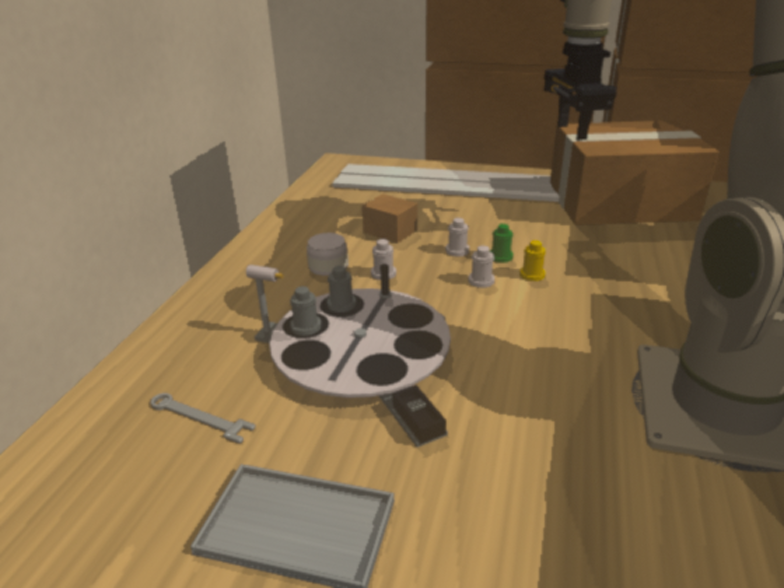

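Top view (784-wide): three bare silvery bowls at (515,254), (527,360), (590,322). A green one at (590,375) and a yellow one at (557,414) are look-alikes by colour, to be left. Two coated bowls are at (377,217) and (420,237). The lock housing is at (300,341), the tray at (190,290). The bare ones are clearly identified by colour in both views.

Run:
```python
from h import *
im=cv2.imread('pics/top1_raw.png'); m=camera_model('top')
hsv=cv2.cvtColor(im,cv2.COLOR_BGR2HSV)
print('cam',-np.array(m['R']).T@m['t'])
def blobs(mask,lo,hi,z,name):
    n,l,st,c=cv2.connectedComponentsWithStats(mask.astype(np.uint8))
    for i in range(1,n):
        if lo<st[i,4]<hi: print(name,st[i],c[i].round(1),ray(m,*c[i],z)[:2].round(4))
H,S,V=cv2.split(hsv)
bare=(S<60)&(V>110); bare[:, :340]=0
blobs(bare,100,900,.034,'bare')
dark=(V<50); blobs(dark,30,1500,.034,'dark')
sil=(S<60)&(V>60); blobs(sil,1500,30000,.034,'sil')
tr=(S<70)&(V>60);tr[:,:100]=0;tr[:,175:]=0
n,l,st,c=cv2.connectedComponentsWithStats(tr.astype(np.uint8)); i=1+np.argmax(st[1:,4])
r=cv2.minAreaRect(np.argwhere(l==i)[:,::-1].astype(np.float32)); print('tray',r,[ray(m,*p,.016)[:2].round(3) for p in cv2.boxPoints(r)], ray(m,*r[0],.016)[:2])
```

```text
cam [ 0.34208629 -0.03167938  1.01277367]
bare [356 120  29  27 613] [370.1 133.4] [ 0.7308 -0.2713]
bare [357 171  22  22 350] [367.6 181.4] [ 0.5969 -0.259 ]
bare [409 220  25  21 347] [421.9 229.8] [ 0.4693 -0.393 ]
bare [366 247  23  21 344] [377.3 256.9] [ 0.4    -0.2754]
dark [272 147  13  23  75] [280.3 158.8] [ 0.6585 -0.0289]
dark [243 160  13  15  61] [249.2 167.4] [0.6345 0.0534]
dark [287 160  27  25 188] [298.2 175.4] [ 0.6128 -0.0766]
dark [284 206  26  27 364] [295.3 218.8] [ 0.4968 -0.0682]
dark [234 217  17  12  72] [241.7 222. ] [0.4882 0.0699]
dark [254 219  28  27 509] [267.9 232.4] [0.4616 0.0022]
dark [ 523  317   37   58 1256] [546.5 340.8] [ 0.199  -0.6766]
dark [  0 341  18  72 888] [  6.6 375.1] [0.1175 0.6229]
dark [515 354  43  47 493] [532.9 379.8] [ 0.1105 -0.6325]
dark [239 395  57  25 285] [267.6 403. ] [ 0.0578 -0.0009]
sil [    0     0   560    56 25713] [261.1  27.4] [1.0516 0.0272]
sil [ 510   90   50  228 6963] [542.  180.1] [ 0.6018 -0.7188]
sil [ 206  107  121  155 7544] [268.8 189.8] [0.5736 0.0008]
sil [ 108  168   54   79 3880] [135.2 207.2] [0.5262 0.3475]
tray ((134.88491821289062, 206.9940948486328), (50.83063888549805, 80.56079864501953), 2.935673236846924) [array([0.427, 0.418]), array([0.644, 0.427]), array([0.637, 0.289]), array([0.421, 0.286])] [0.53022312 0.35527768]
```

Run:
```python
import cv2
im=cv2.imread('pics/top1_raw.png')
a=cv2.resize(im[130:270,190:340],(600,560),interpolation=cv2.INTER_CUBIC)
cv2.imwrite('pics/c1.png',a)
```

```text
(no output)
```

View pics/c1.png

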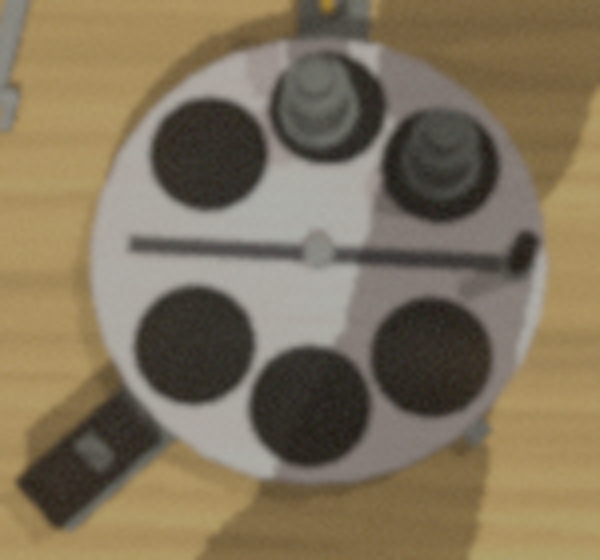

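Crop: near pads are at raw px (238.7,216.2), (267.5,231.5), (297.7,219.2), hub at (269.5,192.2), switch at (213.7,243), post at the right. The coated bowls stand on two far pads.

Run:
```python
from h import *
m=camera_model('top'); q=lambda x,y:(190+x/4-.4,130+y/4-.4)
P={k:ray(m,*q(*v),.034)[:2] for k,v in dict(pl=(195,345),pm=(310,406),pr=(431,357),fl=(209,154),fm=(327,107),fr=(440,164)).items()}
ax=sum(P.values())/6
print('axis',ax,'hub',ray(m,*q(318,249),.036)[:2])
for k,p in P.items(): d=p-ax; print(k,p.round(4),np.hypot(*d).round(4),np.degrees(np.arctan2(d[1],d[0])).round(1))
for n,v,z in (('switch',(95,452),.033),('h1',(20,485),.034),('h2',(68,530),.034),('post',(523,240),.095)):
    p=ray(m,*q(*v),z)[:2]; d=p-ax; print(n,p.round(4),np.hypot(*d).round(4),np.degrees(np.arctan2(d[1],d[0])).round(1))
# side camera bare bowls
im=cv2.imread('pics/side1_raw.png');ms=camera_model('side')
for b in [(.597,-.259),(.469,-.393),(.400,-.275)]: print(b,proj(ms,(*b,.0375))*1.4,proj(m,(*b,.0375))*1.4)
s=sense();y=s['eef_rot'][:,1];print('yaw y',np.arctan2(y[1],y[0]))
```

```text
axis [ 5.64948211e-01 -5.09332814e-04] hub [ 5.67644448e-01 -7.94271957e-05]
pl [0.5042 0.0789] 0.1 127.4
pm [0.4648 0.0042] 0.1003 177.3
pr [ 0.4968 -0.0736] 0.0999 -133.0
fl [0.6325 0.0728] 0.0997 47.3
fm [ 0.6653 -0.0052] 0.1005 -2.7
fr [ 0.626  -0.0803] 0.1005 -52.5
switch [0.4351 0.1412] 0.1922 132.5
h1 [0.4139 0.1878] 0.2414 128.7
h2 [0.3857 0.1562] 0.2381 138.8
post [ 0.56   -0.1279] 0.1275 -92.2
(0.597, -0.259) [383.8401144 258.2364347] [515.00165281 253.49808713]
(0.469, -0.393) [458.25430575 235.63270086] [591.29784525 321.58687118]
(0.4, -0.275) [482.41178792 265.22679418] [528.47481475 359.48549231]
yaw y 0.4328382778671955
```

>>> move_arm(plan="0 0 0 0.12;0 0 0 0.24;0 0 0 0.36;0 0 0 0.433;0 0 0 0.433", fingers=0.8)

```text
clock: 0.57
tool_pos: [0.2622, -0.5672, 0.2412]
eef_rot: [[-0.0, 1.0, -0.004], [0.0, -0.004, -1.0], [-1.0, -0.0, -0.0]]
contact_force: [-0.2, 0.7, 0.2]
opening: 0.0708
```

>>> move_arm(plan="0.08 0.207 -0.174 0;0.08 0.207 -0.174 0;0.08 0.207 -0.174 0;0.08 0.207 -0.174 0;0.08 0.207 -0.174 0;0.08 0.207 -0.174 0;0.08 0.207 -0.174 0;0.08 0.207 -0.174 0")

```text
clock: 1.23
tool_pos: [0.4744, -0.3859, 0.1593]
eef_rot: [[0.0, 1.0, 0.013], [0.005, 0.013, -1.0], [-1.0, 0.0, -0.005]]
contact_force: [0.2, 1.0, -0.3]
opening: 0.0697
```

Run:
```python
from h import *
s=sense(); m=camera_model('wrist'); snap('wrist','w1',k=1.2)
print(s['tool_pos'],s['contact_force'],'cam',-np.array(m['R']).T@m['t'],np.array(m['R'])[2])
for b in [(.597,-.259),(.469,-.393),(.400,-.275)]: print(b,proj(m,(*b,.075))*1.2,proj(m,(*b,0))*1.2)
```

```text
[ 0.47443609 -0.38589259  0.15925674] [ 0.16651289  0.95924161 -0.31715432] cam [ 0.54972812 -0.38566728  0.30210025] [-0.27383411  0.00219184 -0.96177444]
(0.597, -0.259) [75.00292097 21.24218238] [143.8284133   49.08828714]
(0.469, -0.393) [351.10700113 279.88117261] [348.57808124 244.95818279]
(0.4, -0.275) [151.66635383 385.59725423] [192.64225672 329.70731452]
```

View pics/w1.png

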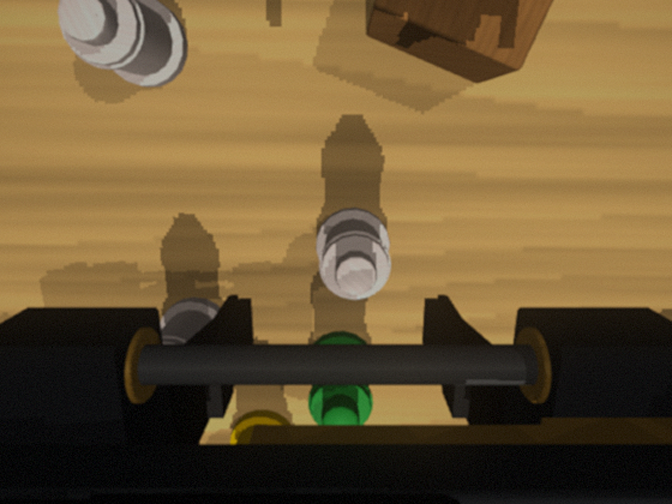

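Wrist view: bare bowl B is at (353,255), its neck top at (356,270). Green lies behind it at (340,395), yellow at (262,430), both to be left alone.

```bash
cat >> h.py <<'E'
def bareblobs(im,m,z=.075,lo=150):
    hsv=cv2.cvtColor(im,cv2.COLOR_RGB2HSV); k=((hsv[:,:,1]<60)&(hsv[:,:,2]>100)).astype(np.uint8)
    n,l,st,c=cv2.connectedComponentsWithStats(k)
    return [(st[i],c[i].round(1),ray(m,*c[i],z)[:2].round(4)) for i in range(1,n) if st[i,4]>lo]
E
python3 - <<'E'
from h import *
im=cv2.imread('pics/w1_raw.png')[:,:,::-1].copy()
m=camera_model('wrist')
print(ray(m,356/1.2,270/1.2,.075), ray(m,354/1.2,240/1.2,.005))
s=sense();print(s['tool_pos'],s['joint_vel'].round(3))
E
```

```text
[ 0.47184129 -0.39917053  0.075     ] [ 0.47105855 -0.40038277  0.005     ]
[ 0.47185123 -0.38930194  0.16014092] [ 0.052 -0.02   0.066 -0.012  0.016  0.013  0.026]
```

>>> move_arm(plan="0 0 0 0;0 0 0 0")

```text
clock: 1.45
tool_pos: [0.4682, -0.3947, 0.1618]
eef_rot: [[-0.0, 1.0, -0.0], [-0.001, -0.0, -1.0], [-1.0, -0.0, 0.001]]
contact_force: [1.2, -1.0, -0.0]
opening: 0.0695
```

>>> move_arm(plan="0.04 0.0025 0.002 0;0.08 0.0025 0.002 0;0.119 0.0025 0.002 0;0.119 0.0025 0.002 0;0.119 0.0025 0.002 0")

```text
clock: 1.87
tool_pos: [0.4698, -0.3959, 0.0419]
eef_rot: [[-0.003, 1.0, -0.002], [0.002, -0.002, -1.0], [-1.0, -0.003, -0.002]]
contact_force: [-0.3, 0.3, 0.2]
opening: 0.0699
```

>>> move_arm(plan="0 0 0 0;0 0 0 0;0 0 0 0;0 0 0 0;0 0 0 0;0 0 0 0", fingers=0, force=25)

```text
clock: 2.37
tool_pos: [0.472, -0.3957, 0.0434]
eef_rot: [[0.001, 1.0, -0.0], [-0.001, -0.0, -1.0], [-1.0, 0.001, 0.001]]
contact_force: [-1.1, 0.5, 6.1]
opening: 0.0395
```

>>> move_arm(plan="-0.03 0 0 0;-0.07 0 0 0;-0.11 0 0 0;-0.11 0 0 0;-0.11 0 0 0")

```text
clock: 2.78
tool_pos: [0.4728, -0.3962, 0.1552]
eef_rot: [[0.004, 1.0, -0.0], [-0.003, -0.0, -1.0], [-1.0, 0.004, 0.003]]
contact_force: [0.8, 0.2, -3.4]
opening: 0.0394
```

>>> move_arm(plan="0 0.033 -0.04 0;0 0.033 -0.08 0;0 0.033 -0.12 0;0 0.033 -0.16 0;0 0.033 -0.2 0;0 0.033 -0.24 0;0 0.033 -0.28 0;0 0.033 -0.30 0")

```text
clock: 3.45
tool_pos: [0.5035, -0.0897, 0.151]
eef_rot: [[-0.003, 1.0, 0.005], [0.002, 0.005, -1.0], [-1.0, -0.003, -0.002]]
contact_force: [0.4, 0.5, -2.1]
opening: 0.0394
```

>>> move_arm(plan="0 0 -0.04 0;0 0 -0.08 0;0 0 -0.12 0;0 0 -0.15 0;0 0 -0.174 0;0 0 -0.174 0;0 0 -0.174 0;0.03 0 -0.174 0")

```text
clock: 4.12
tool_pos: [0.5074, 0.0785, 0.1257]
eef_rot: [[0.007, 1.0, -0.0], [0.0, -0.0, -1.0], [-1.0, 0.007, -0.0]]
contact_force: [3.4, -0.6, -1.9]
opening: 0.0398
```

>>> move_arm(plan="0 0 0 0;0.025 0 0 0;0.038 0 0 0;0.044 0 0 0;0.044 0 0 0;0.044 0 0 0")

```text
clock: 4.62
tool_pos: [0.5048, 0.0779, 0.0788]
eef_rot: [[-0.0, 1.0, -0.001], [-0.0, -0.001, -1.0], [-1.0, -0.0, 0.0]]
contact_force: [-0.1, 0.4, -2.2]
opening: 0.0396
```

>>> move_arm(plan="0.0015 0 0 0;0.0015 0 0 0")

```text
clock: 4.78
tool_pos: [0.5049, 0.0782, 0.0773]
eef_rot: [[0.0, 1.0, -0.001], [-0.0, -0.001, -1.0], [-1.0, 0.0, 0.0]]
contact_force: [-0.1, -0.1, -2.1]
opening: 0.0394
```

>>> move_arm(plan="0.0015 0 0 0;0.0015 0 0 0;0.0015 0 0 0;0.0015 0 0 0", fingers=0.75)

```text
clock: 5.12
tool_pos: [0.505, 0.0786, 0.0758]
eef_rot: [[0.0, 1.0, -0.0], [-0.0, -0.0, -1.0], [-1.0, 0.0, 0.0]]
contact_force: [0.7, 0.0, -0.2]
opening: 0.0583
```

>>> move_arm(plan="-0.03 0 0 0;-0.07 0 0 0;-0.11 0 0 0;-0.11 -0.04 0.03 0;-0.11 -0.08 0.07 0;-0.11 -0.1 0.11 0;-0.11 -0.1 0.15 0;-0.11 -0.1 0.19 0")

```text
clock: 5.78
tool_pos: [0.4046, -0.0936, 0.1863]
eef_rot: [[0.001, 1.0, 0.001], [-0.001, 0.001, -1.0], [-1.0, 0.001, 0.001]]
contact_force: [2.0, -1.1, 0.3]
opening: 0.0652
```

Run:
```python
from h import *
s=sense(); im=snap('top','t2',k=1.2); m=camera_model('top')
for b in bareblobs(im,m,.034): print(b)
print(s['tool_pos'],s['contact_force'])
```

```text
(array([   0,    0,  281,   55, 5501], dtype=int32), array([80.9, 20.7]), array([1.0721, 0.546 ]))
(array([ 284,    0,  214,   56, 2433], dtype=int32), array([425.9,  13.3]), array([ 1.0987, -0.4486]))
(array([ 511,   90,   49,  221, 6407], dtype=int32), array([542.2, 175.1]), array([ 0.6155, -0.721 ]))
(array([180, 102,  26,  60, 411], dtype=int32), array([192.9, 132.7]), array([0.7316, 0.2073]))
(array([268, 107,   9,  22, 166], dtype=int32), array([271.9, 116.8]), array([ 0.7779, -0.0057]))
(array([353, 120,  32,  35, 875], dtype=int32), array([368.3, 136.6]), array([ 0.7216, -0.2661]))
(array([ 213,  139,  114,  112, 4737], dtype=int32), array([258.7, 191.5]), array([0.569 , 0.0271]))
(array([ 108,  168,   54,   79, 3781], dtype=int32), array([135.4, 207. ]), array([0.5268, 0.3469]))
(array([357, 171,  22,  22, 359], dtype=int32), array([367.5, 181.4]), array([ 0.5969, -0.2587]))
(array([ 284,  200,   72,   97, 2343], dtype=int32), array([318.2, 243.9]), array([ 0.4324, -0.1263]))
(array([353, 247,  36,  49, 755], dtype=int32), array([369.1, 266.5]), array([ 0.376 , -0.2535]))
(array([318, 320,  32,  31, 171], dtype=int32), array([332.6, 333.8]), array([ 0.2138, -0.1579]))
(array([306, 351,  34,  20, 179], dtype=int32), array([325. , 360.7]), array([ 0.152 , -0.1381]))
(array([307, 366,  36,  54, 376], dtype=int32), array([325.6, 390.5]), array([ 0.0854, -0.1382]))
[ 0.4045984  -0.09356209  0.1862837 ] [ 1.99586254 -1.13784674  0.30294671]
```

View pics/t2.png

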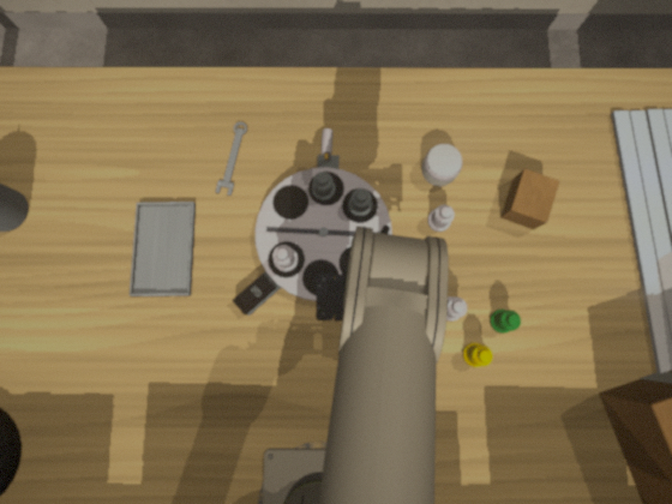

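Bowl one stands centred on the left near pad, px (285,258). Bowl C hasn't moved. Next, C goes to the middle pad.

>>> move_arm(plan="0 -0.0025 0.04 0;0 -0.0025 0.08 0;0 -0.0025 0.12 0;0 -0.0025 0.15 0;0 -0.0025 0.166 0;0 -0.0025 0.166 0;0 -0.0025 0.166 0;0 -0.0025 0.166 0")

```text
clock: 6.5
tool_pos: [0.404, -0.2573, 0.1855]
eef_rot: [[0.0, 1.0, 0.001], [0.0, 0.001, -1.0], [-1.0, 0.0, -0.0]]
contact_force: [0.4, -0.2, -0.1]
opening: 0.0653
```

Run:
```python
from h import *
m=camera_model('wrist'); im=snap('wrist','w2',k=1.2); s=sense()
for b in bareblobs(im,m,.06): print(b)
print(s['tool_pos'],'pred neck',proj(m,(.402,-.277,.075))*1.2)
```

```text
(array([    0,     0,   136,   184, 10776], dtype=int32), array([68.9, 73.4]), array([ 0.5016, -0.1086]))
(array([ 91, 131,  22,  23, 271], dtype=int32), array([101.1, 142.3]), array([ 0.4541, -0.1248]))
(array([ 278,  168,   58,   68, 2538], dtype=int32), array([307.6, 203.9]), array([ 0.4076, -0.2774]))
[ 0.40404052 -0.25712195  0.18564139] pred neck [369.97365526 259.91067661]
```

View pics/w2.png

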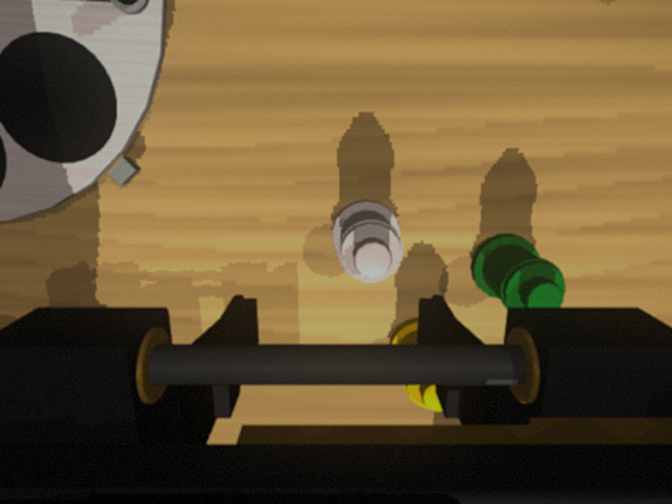

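>>> move_arm(plan="0 -0.001 0.021 0;0.04 -0.001 0.021 0;0.08 -0.001 0.021 0;0.12 -0.001 0.021 0;0.143 -0.001 0.021 0;0.143 -0.001 0.021 0;0.143 -0.001 0.021 0")

```text
clock: 7.13
tool_pos: [0.4026, -0.2782, 0.0425]
eef_rot: [[-0.001, 1.0, 0.001], [0.001, 0.001, -1.0], [-1.0, -0.001, -0.001]]
contact_force: [1.3, 0.0, 1.2]
opening: 0.0651
```

>>> move_arm(plan="0 0 0 0;0 0 0 0;0 0 0 0;0 0 0 0;0 0 0 0;0 0 0 0", fingers=0)

```text
clock: 7.63
tool_pos: [0.4031, -0.2796, 0.0434]
eef_rot: [[0.001, 1.0, -0.0], [-0.001, -0.0, -1.0], [-1.0, 0.001, 0.001]]
contact_force: [-1.7, 1.0, 7.9]
opening: 0.0395
```

>>> move_arm(plan="-0.04 0 0 0;-0.08 0 0 0;-0.11 0 0 0;-0.11 0 0 0;-0.11 0.02 -0.03 0;-0.11 0.04 -0.06 0;-0.11 0.061 -0.09 0;-0.11 0.061 -0.13 0")

```text
clock: 8.3
tool_pos: [0.4661, -0.1487, 0.1523]
eef_rot: [[0.002, 1.0, -0.001], [-0.0, -0.001, -1.0], [-1.0, 0.002, 0.0]]
contact_force: [-0.1, 0.9, -3.0]
opening: 0.0395
```

>>> move_arm(plan="0 0 -0.04 0;0 0 -0.08 0;0 0 -0.12 0;0 0 -0.142 0;0 0 -0.152 0;0 0 -0.152 0;0 0 -0.152 0;0 0 -0.152 0")

```text
clock: 8.97
tool_pos: [0.4636, 0.0008, 0.1522]
eef_rot: [[-0.001, 1.0, -0.002], [-0.001, -0.002, -1.0], [-1.0, -0.001, 0.001]]
contact_force: [-0.6, 0.0, -2.8]
opening: 0.0394
```

>>> move_arm(plan="0.03 0.001 -0.003 0;0.06 0.001 -0.003 0;0.073 0.001 -0.003 0;0.0755 0.001 -0.003 0;0.0755 0.001 -0.003 0;0.0755 0.001 -0.003 0")

```text
clock: 9.47
tool_pos: [0.4648, 0.0041, 0.0768]
eef_rot: [[-0.0, 1.0, -0.003], [-0.0, -0.003, -1.0], [-1.0, -0.0, 0.0]]
contact_force: [0.4, -0.2, -2.6]
opening: 0.0398
```

>>> move_arm(plan="0 0 0 0;0 0 0 0;0 0 0 0;0 0 0 0;0 0 0 0", fingers=0.75)

```text
clock: 9.88
tool_pos: [0.4649, 0.0055, 0.0773]
eef_rot: [[0.001, 1.0, -0.0], [-0.0, -0.0, -1.0], [-1.0, 0.001, 0.0]]
contact_force: [0.4, -0.1, 0.4]
opening: 0.0623
```

>>> move_arm(plan="-0.04 0 0 0;-0.08 0 0 0;-0.11 0 0 0;-0.11 0.02 0.035 0;-0.11 0.04 0.07 0;-0.11 0.06 0.105 0;-0.11 0.08 0.14 0;-0.11 0.1 0.175 0")

```text
clock: 10.55
tool_pos: [0.5654, -0.1713, 0.1872]
eef_rot: [[0.0, 1.0, -0.0], [-0.001, -0.0, -1.0], [-1.0, 0.0, 0.001]]
contact_force: [0.2, 0.9, 0.2]
opening: 0.065
```

>>> move_arm(plan="0 0.01 0.035 0;0 0.02 0.07 0;0 0.03 0.087 0;0 0.033 0.09 0;0 0.033 0.09 0;0 0.033 0.09 0")

```text
clock: 11.05
tool_pos: [0.5978, -0.2582, 0.1868]
eef_rot: [[-0.0, 1.0, 0.001], [0.001, 0.001, -1.0], [-1.0, -0.0, -0.001]]
contact_force: [0.1, -0.3, -0.2]
opening: 0.0651
```

Run:
```python
from h import *
s=sense(); m=camera_model('wrist'); im=snap('wrist','w3',k=1.2)
for b in bareblobs(im,m,.06): print(b)
print(s['tool_pos'],'pred neck',proj(m,(.6,-.261,.075))*1.2, 'C-base', [proj(m,(.6,-.261,z)).round(1) for z in (0.005,.06,.075)])
```

```text
(array([ 237,    0,  114,   98, 9389], dtype=int32), array([293.6,  43.4]), array([ 0.715 , -0.2662]))
(array([   0,   59,  160,  228, 9210], dtype=int32), array([ 79.8, 166.4]), array([ 0.6298, -0.1064]))
(array([ 258,  162,   56,   68, 2627], dtype=int32), array([286.1, 197.3]), array([ 0.6063, -0.2616]))
(array([  0, 244,  34,  30, 653], dtype=int32), array([ 13.1, 255. ]), array([ 0.5579, -0.0416]))
[ 0.5977515  -0.25816963  0.18679309] pred neck [342.49681793 252.6072913 ] C-base [array([284.7, 189.5]), array([285.2, 205.2]), array([285.4, 210.5])]
```

View pics/w3.png

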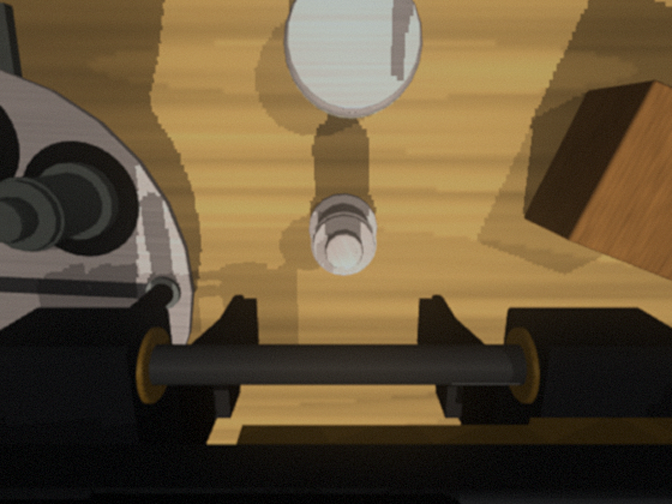

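Wrist view: bare A's neck is at (344,250) as predicted, the tin is beyond at (353,45), the carton at the right. Grasping A for the right pad.

>>> move_arm(plan="0.02 0.003 0.0035 0;0.06 0.003 0.0035 0;0.1 0.003 0.0035 0;0.13 0.003 0.0035 0;0.144 0.003 0.0035 0;0.144 0.003 0.0035 0;0.144 0.003 0.0035 0")

```text
clock: 11.68
tool_pos: [0.6012, -0.2622, 0.0442]
eef_rot: [[0.001, 1.0, 0.001], [0.0, 0.001, -1.0], [-1.0, 0.001, -0.0]]
contact_force: [-0.5, -0.7, 0.8]
opening: 0.0652
```

>>> move_arm(plan="0 0 0 0;0 0 0 0;0 0 0 0;0 0 0 0;0 0 0 0;0 0 0 0", fingers=0)

```text
clock: 12.18
tool_pos: [0.6011, -0.263, 0.0439]
eef_rot: [[0.001, 1.0, -0.0], [-0.0, -0.0, -1.0], [-1.0, 0.001, 0.0]]
contact_force: [-1.0, 1.6, 5.5]
opening: 0.0396
```

>>> move_arm(plan="-0.04 0 0 0;-0.08 0 0 0;-0.12 0 0 0;-0.13 0 0 0;-0.13 -0.02 -0.034 0;-0.13 -0.04 -0.068 0;-0.13 -0.06 -0.102 0;-0.13 -0.08 -0.136 0")

```text
clock: 12.85
tool_pos: [0.5194, -0.1256, 0.1726]
eef_rot: [[-0.0, 1.0, -0.001], [-0.0, -0.001, -1.0], [-1.0, -0.0, 0.0]]
contact_force: [0.9, 0.7, -1.3]
opening: 0.0395
```

>>> move_arm(plan="0 -0.016 -0.034 0;0 -0.0245 -0.052 0;0 -0.0245 -0.052 0;0 -0.0245 -0.052 0;0 -0.0245 -0.052 0")

```text
clock: 13.27
tool_pos: [0.4964, -0.0757, 0.1731]
eef_rot: [[0.0, 1.0, -0.001], [-0.001, -0.001, -1.0], [-1.0, 0.0, 0.001]]
contact_force: [0.4, -0.6, -1.3]
opening: 0.0394
```

>>> move_arm(plan="0.04 0 -0.002 0;0.08 0 -0.002 0;0.093 0 -0.002 0;0.0965 0 -0.002 0;0.0965 0 -0.002 0;0.0965 0 -0.002 0")

```text
clock: 13.77
tool_pos: [0.4964, -0.0741, 0.0761]
eef_rot: [[-0.001, 1.0, -0.002], [-0.0, -0.002, -1.0], [-1.0, -0.001, 0.0]]
contact_force: [1.1, 0.4, -1.5]
opening: 0.0393
```

>>> move_arm(plan="0 0 0 0;0 0 0 0;0 0 0 0;0 0 0 0;0 0 0 0", fingers=0.75)

```text
clock: 14.18
tool_pos: [0.4964, -0.073, 0.0768]
eef_rot: [[0.001, 1.0, -0.0], [-0.0, -0.0, -1.0], [-1.0, 0.001, 0.0]]
contact_force: [0.0, -0.2, 0.6]
opening: 0.0621
```

>>> move_arm(plan="-0.04 0 0 0;-0.08 0 0 0;-0.11 0 0 0;-0.11 -0.01 -0.035 0;-0.11 -0.02 -0.07 0;-0.11 -0.03 -0.105 0;-0.11 -0.04 -0.14 0;-0.11 -0.05 -0.175 0")

```text
clock: 14.85
tool_pos: [0.4456, 0.1036, 0.1869]
eef_rot: [[0.001, 1.0, -0.0], [-0.0, -0.0, -1.0], [-1.0, 0.001, 0.0]]
contact_force: [0.2, 0.7, 0.3]
opening: 0.0653
```

>>> move_arm(plan="0 -0.01 -0.03 0;0 -0.02 -0.04 0;0 -0.02 -0.04 0;0 -0.02 -0.04 0", fingers=1)

```text
clock: 15.18
tool_pos: [0.4262, 0.1419, 0.1867]
eef_rot: [[0.001, 1.0, 0.001], [-0.001, 0.001, -1.0], [-1.0, 0.001, 0.001]]
contact_force: [0.6, -0.7, 0.8]
opening: 0.0827
```

Run:
```python
from h import *
s=sense(); m=camera_model('wrist'); im=snap('wrist','w4',k=1.4)
print(s['tool_pos'],s['joint_pos'].round(2))
ax=np.array([.565,-.0005])
for r in (163,200,237): 
  d=np.radians(132.7); print(r,proj(m,(*(ax+r/1000*np.array([np.cos(d),np.sin(d)])),.034))*1.4)
```

```text
[0.42618604 0.14194531 0.1866769 ] [ 0.08  0.01 -0.5   1.95  0.01  1.18 -1.99]
163 [432.50754542 233.22611857]
200 [386.34233593 274.63945369]
237 [342.21642164 314.22340222]
```

View pics/w4.png

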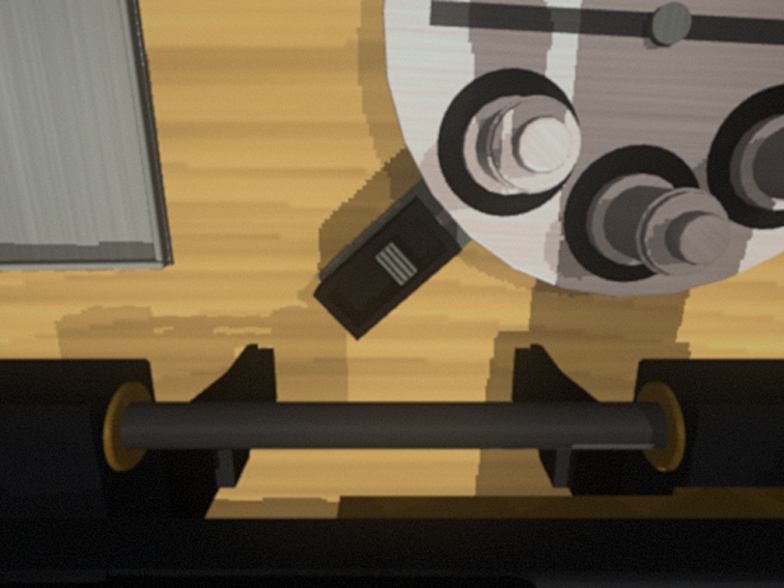

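Wrist view: lock switch at (397,263), housing's outer corners at (314,294) and (358,339). All three bare bowls stand on pads.

Run:
```python
from h import *
m=camera_model('wrist'); im=cv2.imread('pics/w4_raw.png')
print(sense()['tool_pos'])
g=cv2.cvtColor(im,cv2.COLOR_BGR2GRAY); 
k=np.zeros_like(g); k[165:212,262:306]=(g[165:212,262:306]>70)
k=cv2.morphologyEx(k,cv2.MORPH_CLOSE,np.ones((5,5)))
n,l,st,c=cv2.connectedComponentsWithStats(k)
for i in range(1,n):
  if st[i,4]>40: print(st[i],c[i],ray(m,*c[i],.033))
  if st[i,4]>40: r=cv2.minAreaRect(np.argwhere(l==i)[:,::-1].astype(np.float32)); b=np.array([ray(m,*p,.033)[:2] for p in cv2.boxPoints(r)]); print(b.round(4),np.linalg.norm(b-np.roll(b,1,0),axis=1))
h=[ray(m,u/1.4,v/1.4,.034)[:2] for u,v in ((314,294),(358,339),(417,196),(460,238))]
print(np.round(h,4), 'housing outer mid',(h[0]+h[1])/2, np.linalg.norm(h[0]-h[1]))
hub=ray(m,670/1.4,24/1.4,.036)[:2]; print('hub',hub)
cv2.imwrite('pics/c2.png',cv2.resize(im[125:255,210:350],None,fx=5,fy=4.5,interpolation=cv2.INTER_CUBIC))
```

```text
[0.42665927 0.14109382 0.18662301]
[269 174  29  30 434] [282.65437788 188.08294931] [0.43656492 0.13999657 0.033     ]
[[0.4407 0.1527]
 [0.4498 0.143 ]
 [0.4326 0.1273]
 [0.4232 0.1371]] [0.02339665 0.0133548  0.0231972  0.0135687 ]
[291 199  15  13  96] [300.5     207.21875] [0.41990115 0.12477526 0.033     ]
[[0.4271 0.1329]
 [0.4271 0.1211]
 [0.4165 0.1209]
 [0.4165 0.1328]] [0.01057101 0.01185073 0.01057218 0.01196289]
[[0.4177 0.1897]
 [0.3885 0.1635]
 [0.4764 0.1278]
 [0.452  0.1021]] housing outer mid [0.40312817 0.17656416] 0.03920564242863768
hub [ 0.565389   -0.00356313]
```

View pics/c2.png

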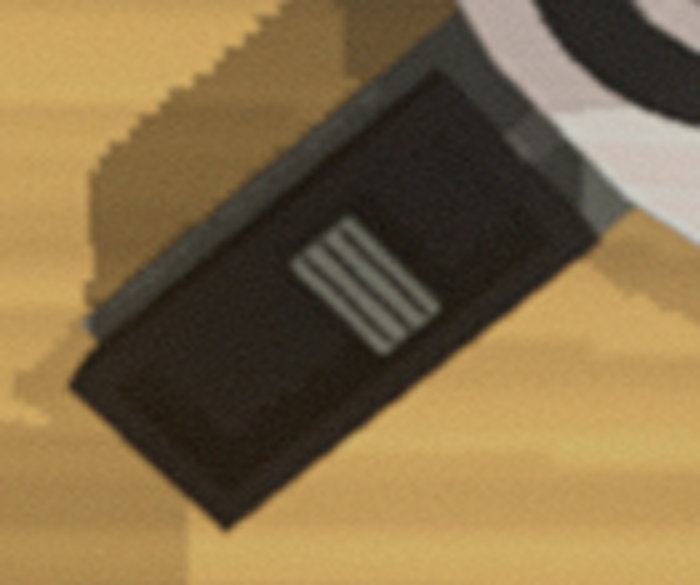

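>>> move_arm(plan="0 -0.0125 -0.023 -0.12;0 -0.0125 -0.023 -0.24;0 -0.0125 -0.023 -0.36;0 -0.0125 -0.023 -0.48;0.02 -0.0125 -0.023 -0.6;0.04 -0.0125 -0.023 -0.72;0.066 -0.0125 -0.023 -0.747;0.066 -0.0125 -0.023 -0.747", fingers=1)

```text
clock: 15.9
tool_pos: [0.4122, 0.1625, 0.1167]
eef_rot: [[-0.006, 0.735, 0.678], [-0.002, 0.678, -0.735], [-1.0, -0.006, -0.002]]
contact_force: [-0.5, -0.8, -0.8]
opening: 0.087
```

>>> move_arm(plan="0 0 0 0;0 0 0 0;0 0 0 0")

```text
clock: 16.15
tool_pos: [0.4149, 0.1651, 0.122]
eef_rot: [[0.002, 0.735, 0.678], [0.001, 0.678, -0.735], [-1.0, 0.002, 0.001]]
contact_force: [-0.2, -0.8, -0.2]
opening: 0.0873
```

```bash
cat >> h.py <<'E'
def loc(sw,ang=132.8):
    s=sense(); u=np.array([np.cos(np.radians(ang)),np.sin(np.radians(ang))]); d=s['tool_pos'][:2]-np.array(sw)
    w=np.array([-u[1],u[0]])
    print('TCP from switch: out %.1f side %.1f mm'%(1e3*d@u,1e3*d@w),s['tool_pos'].round(4),'F',s['contact_force'].round(1),'op',s['opening'].round(4),'z ang',np.degrees(np.arctan2(s['eef_rot'][1,2],s['eef_rot'][0,2])).round(2))
E
python3 - <<'E'
from h import *
loc((.4367,.14)); m=camera_model('wrist'); snap('wrist','w5',k=1.4)
u=np.array([-.679,.734]); print([proj(m,(*(np.array([.4367,.14])+d*u),.033))*1.4 for d in (-.029,0,.045)])
E
```

```text
Traceback (most recent call last):
  File "h.py", line 22, in loc
    print('TCP from switch: out %.1f side %.1f mm'%(1e3*d@u,1e3*d@w),s['tool_pos'].round(4),'F',s['contact_force'].round(1),'op',s['opening'].round(4),'z ang',np.degrees(np.arctan2(s['eef_rot'][1,2],s['eef_rot'][0,2])).round(2))
                                                                                                                                 ^^^^^^^^^^^^^^^^^^
AttributeError: 'float' object has no attribute 'round'
```

```bash
sed -i "s/s\['opening'\].round(4)/round(s['opening'],4)/" h.py
python3 - <<'E'
from h import *
loc((.4367,.14)); m=camera_model('wrist'); im=snap('wrist','w5',k=1.4)
u=np.array([-.679,.734]); print([proj(m,(*(np.array([.4367,.14])+d*u),.033))*1.4 for d in (-.029,0,.045)])
E
```

```text
TCP from switch: out 33.2 side -1.0 mm [0.4149 0.1651 0.122 ] F [-0.2 -0.8 -0.2] op 0.0873 z ang -47.32
[array([522.26216681, 314.71732531]), array([462.16495368, 314.76145795]), array([368.9145039, 314.8299368])]
```

View pics/w5.png

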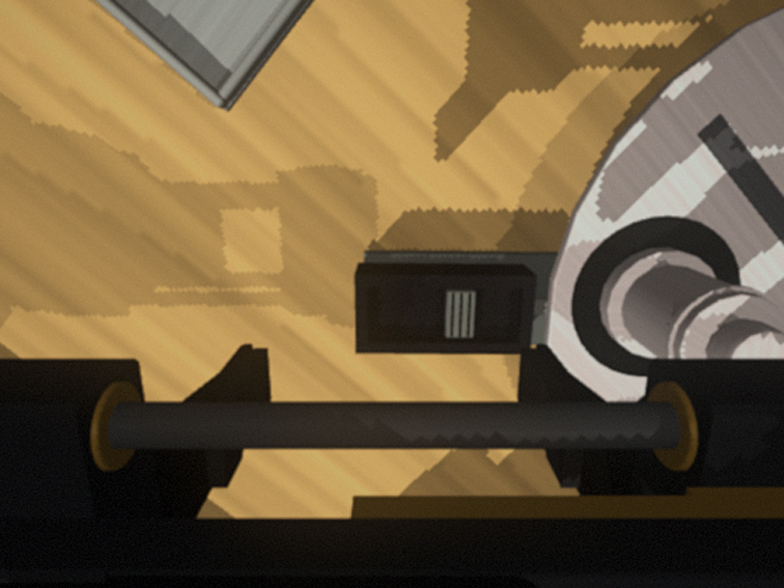

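>>> move_arm(plan="0.03 -0.001 -0.0007 0;0.06 -0.001 -0.0007 0;0.06 -0.001 -0.0007 0;0.06 -0.001 -0.0007 0;0.06 -0.001 -0.0007 0")

```text
clock: 16.62
tool_pos: [0.4135, 0.1654, 0.0622]
eef_rot: [[0.002, 0.734, 0.679], [0.001, 0.679, -0.734], [-1.0, 0.002, 0.001]]
contact_force: [0.0, -0.2, 0.0]
opening: 0.0872
```

```bash
python3 -c "
from h import *
loc((.4362,.1406))"
```

```text
TCP from switch: out 33.6 side -0.2 mm [0.4135 0.1654 0.0622] F [ 0.  -0.2  0. ] op 0.0872 z ang -47.22
```

>>> move_arm(plan="0.006 0 0.0005 0;0.0135 0 0.0005 0;0.0135 0 0.0005 0;0.0135 0 0.0005 0")

```text
clock: 16.95
tool_pos: [0.4128, 0.1645, 0.047]
eef_rot: [[-0.0, 0.734, 0.679], [-0.0, 0.679, -0.734], [-1.0, -0.0, -0.0]]
contact_force: [0.5, -1.4, 0.3]
opening: 0.087
```

```bash
python3 -c "
from h import *
loc((.4362,.1406))"
```

```text
TCP from switch: out 33.5 side 1.0 mm [0.4128 0.1645 0.047 ] F [ 0.5 -1.4  0.3] op 0.087 z ang -47.21
```

>>> move_arm(plan="-0.001 0.001 -0.004 0;-0.001 0.001 -0.008 0;-0.001 0.001 -0.012 0;-0.001 0.001 -0.016 0;-0.001 0.001 -0.019 0;-0.001 0.001 -0.0205 0;-0.001 0.001 -0.0205 0;-0.001 0.001 -0.0205 0")

```text
clock: 17.62
tool_pos: [0.4005, 0.1798, 0.0483]
eef_rot: [[0.002, 0.734, 0.679], [-0.001, 0.679, -0.734], [-1.0, 0.001, 0.002]]
contact_force: [4.5, -3.6, -0.4]
opening: 0.0872
```

```bash
python3 -c "
from h import *
loc((.4362,.1406)); m=camera_model('wrist'); im=snap('wrist','w6',k=1.4)
for r in (0,.008,.016): print(proj(m,(.4362-.679*r,.1406+.734*r,.033))*1.4)"
```

```text
TCP from switch: out 53.0 side -0.5 mm [0.4005 0.1798 0.0483] F [ 4.5 -3.6 -0.4] op 0.0872 z ang -47.24
[548.29651417 380.45341487]
[524.90529502 380.44386275]
[501.51242188 380.43430995]
```

View pics/w6.png

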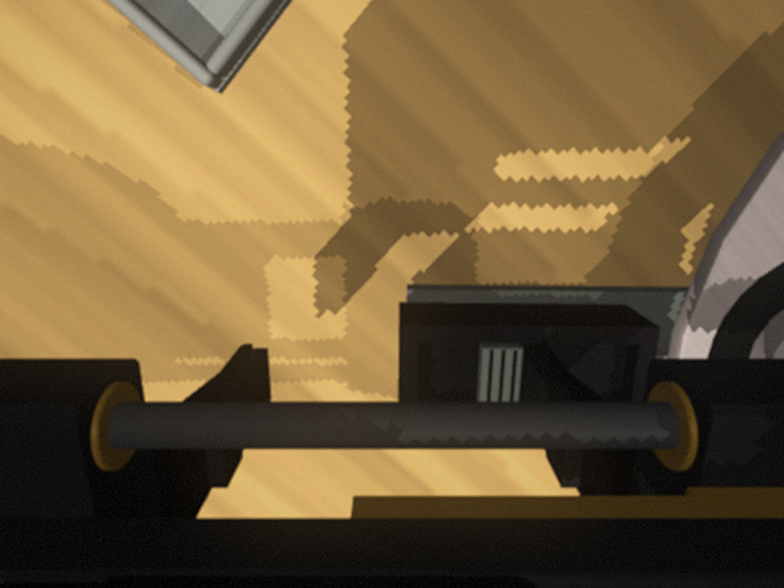

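Switch at (500,375) matches the predicted +16 mm position (501,380): fully out. Backing off, lifting, and going to the post.

>>> move_arm(plan="0 0 0.002 0;-0.03 0 0.002 0;-0.07 0 0.002 0;-0.11 0 0.002 0;-0.15 0 0.002 0;-0.16 0 0.002 0;-0.16 0 0.002 0")

```text
clock: 18.25
tool_pos: [0.4024, 0.18, 0.2113]
eef_rot: [[0.006, 0.734, 0.68], [0.002, 0.68, -0.734], [-1.0, 0.005, 0.003]]
contact_force: [0.0, -0.2, 0.1]
opening: 0.0868
```

>>> move_arm(plan="0 -0.0102 0.0365 -0.12;0 -0.0204 0.073 -0.24;0 -0.0306 0.1095 -0.36;0 -0.0408 0.146 -0.48;0 -0.051 0.1825 -0.6;0 -0.0612 0.219 -0.72;0 -0.0714 0.2555 -0.84;0 -0.0816 0.292 -0.96", fingers=0.6)

```text
clock: 18.92
tool_pos: [0.5395, -0.0924, 0.2064]
eef_rot: [[-0.002, -0.109, 0.994], [0.0, 0.994, 0.109], [-1.0, 0.0, -0.002]]
contact_force: [0.1, 0.2, 0.4]
opening: 0.0529
```

>>> move_arm(plan="0 0 0 -0.12;0 0 0 -0.24;0 0 0 -0.36;0 0 0 -0.48;0 0 0 -0.6;0 0 0 -0.72;0 0 0 -0.84;0 0 0 -0.96")

```text
clock: 19.58
tool_pos: [0.5389, -0.0903, 0.2063]
eef_rot: [[-0.002, -0.877, 0.481], [0.001, 0.481, 0.877], [-1.0, 0.002, -0.0]]
contact_force: [-0.4, 0.4, 0.7]
opening: 0.0525
```

>>> move_arm(plan="0 0 0 -0.12;0 0 0 -0.24;0 0 0 -0.36;0 0 0 -0.428;0 0 0 -0.428;0 0 0 -0.428")

```text
clock: 20.08
tool_pos: [0.5391, -0.0905, 0.2068]
eef_rot: [[-0.002, -0.997, 0.082], [0.001, 0.082, 0.997], [-1.0, 0.002, 0.0]]
contact_force: [-0.8, 1.2, -0.1]
opening: 0.0522
```

Run:
```python
from h import *
s=sense(); R=s['eef_rot']; print(s['tool_pos'],R.round(3),s['joint_pos'].round(2))
d=np.array([.5589,-.1304,.2])-s['tool_pos']; print('shift',(R.T@d).round(4))
m=camera_model('wrist'); snap('wrist','w7',k=1.2); print(proj(m,(.5589,-.1304,.095))*1.2,proj(m,(.565,-.0005,.036))*1.2)
```

```text
[ 0.53906571 -0.09052941  0.2068045 ] [[-0.002 -0.997  0.082]
 [ 0.001  0.082  0.997]
 [-1.     0.002  0.   ]] [ 0.45  0.21 -0.42  1.7   0.09  1.25  1.5 ]
shift [ 0.0067 -0.0231 -0.0381]
[275.88798412 291.03764361] [458.21970352 257.2915552 ]
```

View pics/w7.png

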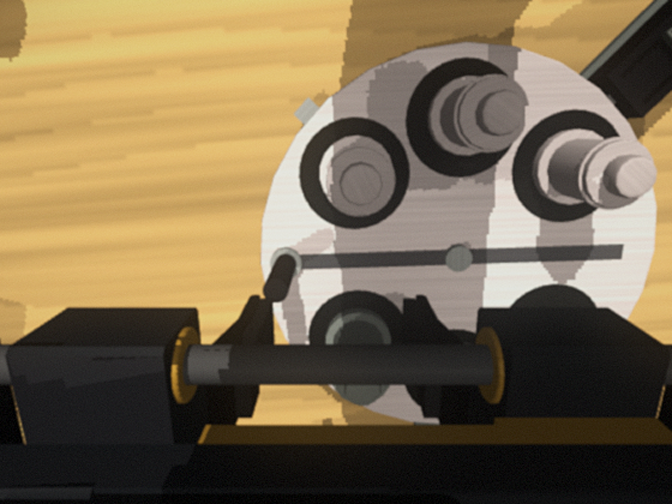

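Hub (458,257) and post top (275,292) coincide with the predictions, and all bowls stand on their pads. Gripping the post.

>>> move_arm(plan="0 -0.0231 -0.0381 -0.035;0 -0.0231 -0.0381 -0.035;0.03 -0.0231 -0.0381 -0.035;0.07 -0.0231 -0.0381 -0.035;0.105 -0.0231 -0.0381 -0.035;0.127 -0.0231 -0.0381 -0.035;0.127 -0.0231 -0.0381 -0.035;0.127 -0.0231 -0.0381 -0.035")

```text
clock: 20.8
tool_pos: [0.5589, -0.1304, 0.0804]
eef_rot: [[-0.002, -0.999, 0.047], [0.001, 0.047, 0.999], [-1.0, 0.002, 0.001]]
contact_force: [1.1, -0.4, 1.3]
opening: 0.0521
```

>>> move_arm(plan="0 0 0 0;0 0 0 0;0 0 0 0;0 0 0 0;0 0 0 0;0 0 0 0;0 0 0 0", fingers=0, force=25)

```text
clock: 21.38
tool_pos: [0.5596, -0.1316, 0.0814]
eef_rot: [[0.0, -0.999, 0.046], [-0.001, 0.046, 0.999], [-1.0, -0.001, -0.001]]
contact_force: [-0.6, 2.1, 1.7]
opening: 0.0153
```

```bash
cat >> h.py <<'E'
AX=np.array([.565,-.0005])
def polar():
    s=sense(); d=s['tool_pos'][:2]-AX; R=s['eef_rot']
    print('r %.1f th %.2f zang %.2f'%(1e3*np.hypot(*d),np.degrees(np.arctan2(d[1],d[0])),np.degrees(np.arctan2(R[1,2],R[0,2]))),s['tool_pos'].round(4),'F tool',(R.T@s['contact_force']).round(1),'op',round(s['opening'],4),'j7',s['joint_pos'][6].round(2))
E
python3 -c "
from h import *
polar()"
```

```text
r 131.2 th -92.36 zang 87.37 [ 0.5596 -0.1316  0.0814] F tool [-1.7  0.7  2.1] op 0.0153 j7 1.55
```

>>> move_arm(plan="0 0.0039 0.0001 0.03;0 0.0091 0.0003 0.07;0 0.0156 0.0009 0.12;0 0.0233 0.0021 0.18;0 0.0322 0.004 0.25;0 0.0409 0.0066 0.32;0 0.0506 0.0103 0.4;0 0.06 0.0147 0.48")

```text
clock: 22.05
tool_pos: [0.4997, -0.1142, 0.0813]
eef_rot: [[0.0, -0.863, 0.506], [-0.001, 0.506, 0.863], [-1.0, -0.001, -0.001]]
contact_force: [-0.7, -1.5, 2.1]
opening: 0.0153
```

```bash
python3 -c "
from h import *
polar()"
```

```text
r 131.1 th -119.86 zang 59.61 [ 0.4997 -0.1142  0.0813] F tool [-2.1 -0.2 -1.6] op 0.0153 j7 1.09
```

Turning freely, radius constant. Continue.

>>> move_arm(plan="0 0.0104 0.0004 0.08;0 0.0207 0.0017 0.16;0 0.0309 0.0037 0.24;0 0.0409 0.0066 0.32;0 0.0506 0.0103 0.4;0 0.06 0.0147 0.48;0 0.069 0.0198 0.56;0 0.0776 0.0257 0.64")

```text
clock: 22.72
tool_pos: [0.4452, -0.0525, 0.0813]
eef_rot: [[-0.001, -0.39, 0.921], [-0.001, 0.921, 0.39], [-1.0, -0.001, -0.001]]
contact_force: [-2.4, -2.3, 4.7]
opening: 0.0152
```

>>> move_arm(plan="0 0.0104 0.0004 0.08;0 0.0207 0.0017 0.16;0 0.0309 0.0037 0.24;0 0.0409 0.0066 0.32;0 0.0506 0.0103 0.4;0 0.06 0.0147 0.48;0 0.069 0.0198 0.56;0 0.0776 0.0257 0.64")

```text
clock: 23.38
tool_pos: [0.4387, 0.0297, 0.0813]
eef_rot: [[-0.0, 0.237, 0.972], [-0.0, 0.972, -0.237], [-1.0, -0.0, -0.0]]
contact_force: [-0.7, -1.0, 1.9]
opening: 0.015
```

```bash
python3 -c "
from h import *
polar()"
```

```text
r 129.9 th 166.56 zang -13.68 [0.4387 0.0297 0.0813] F tool [-1.9 -1.1 -0.5] op 0.015 j7 -0.45
```

>>> move_arm(plan="0 0.0104 0.0004 0.08;0 0.0207 0.0017 0.16;0 0.0309 0.0037 0.24;0 0.0409 0.0066 0.32;0 0.0506 0.0103 0.4;0 0.06 0.0147 0.48;0 0.069 0.0198 0.56;0 0.0776 0.0257 0.64")

```text
clock: 24.05
tool_pos: [0.4825, 0.099, 0.0813]
eef_rot: [[0.0, 0.77, 0.638], [-0.0, 0.638, -0.77], [-1.0, 0.0, 0.001]]
contact_force: [0.9, -2.5, 1.6]
opening: 0.015
```

>>> move_arm(plan="0 0.0104 0.0004 0.08;0 0.0207 0.0017 0.16;0 0.0309 0.0037 0.24;0 0.0409 0.0066 0.32;0 0.0506 0.0103 0.4;0 0.06 0.0147 0.48;0 0.069 0.0198 0.56;0 0.0776 0.0257 0.64")

```text
clock: 24.72
tool_pos: [0.5585, 0.1282, 0.0813]
eef_rot: [[-0.0, 0.999, 0.052], [-0.001, 0.052, -0.999], [-1.0, -0.0, 0.001]]
contact_force: [-2.6, -3.7, 5.6]
opening: 0.0154
```

>>> move_arm(plan="0 0.0052 0.0001 0.04;0 0.0091 0.0003 0.07;0 0.0117 0.0005 0.09;0 0.0132 0.0007 0.1016;0 0.0132 0.0007 0.1016;0 0.0132 0.0007 0.1016;0 0.0132 0.0007 0.1016")

```text
clock: 25.3
tool_pos: [0.571, 0.1282, 0.0813]
eef_rot: [[-0.001, 0.999, -0.046], [-0.001, -0.046, -0.999], [-1.0, -0.001, 0.001]]
contact_force: [-3.2, -3.2, 5.4]
opening: 0.015
```

```bash
python3 -c "
from h import *
polar()"
```

```text
r 128.9 th 87.32 zang -92.62 [0.571  0.1282 0.0813] F tool [-5.4 -3.   3.3] op 0.015 j7 -1.99
```

>>> move_arm(plan="0 0 0 0;0 0 0 0;0 0 0 0;0 0 0 0;0 0 0 0", fingers=0.55)

```text
clock: 25.72
tool_pos: [0.5712, 0.1291, 0.0809]
eef_rot: [[-0.0, 0.999, -0.045], [0.0, -0.045, -0.999], [-1.0, -0.0, -0.0]]
contact_force: [0.0, 0.4, -0.0]
opening: 0.0408
```

>>> move_arm(plan="-0.04 0 0 0;-0.08 0 0 0;-0.12 0 0 0;-0.12 -0.04 0 0;-0.12 -0.08 0 0;-0.12 -0.12 0 0;-0.12 -0.13 0 0;-0.12 -0.13 0 0")

```text
clock: 26.38
tool_pos: [0.4391, 0.1352, 0.2014]
eef_rot: [[0.001, 0.999, -0.043], [-0.001, -0.043, -0.999], [-1.0, 0.001, 0.001]]
contact_force: [-0.2, 0.4, 0.8]
opening: 0.0478
```

Run:
```python
from h import *
polar(); m=camera_model('top'); im=snap('top','t3',crop=(100,80,480,350),k=2)
s=sense();mw=camera_model('wrist'); snap('wrist','w8',k=1.4)
print([ (proj(m,(*(AX+.13*np.array([np.cos(a),np.sin(a)])),.095))-[100,80])*2 for a in (np.radians(87.4),)])
print(proj(mw,(.4362-.679*.016,.1406+.734*.016,.033))*1.4, proj(mw,(.4362,.1406,.033))*1.4)
```

```text
r 185.0 th 132.85 zang -92.49 [0.4391 0.1352 0.2014] F tool [-0.8 -0.3 -0.4] op 0.0478 j7 -2.01
[array([231.70708072, 210.07293218])]
[367.99844841 298.52768854] [385.44965333 281.39015507]
```

View pics/t3.png

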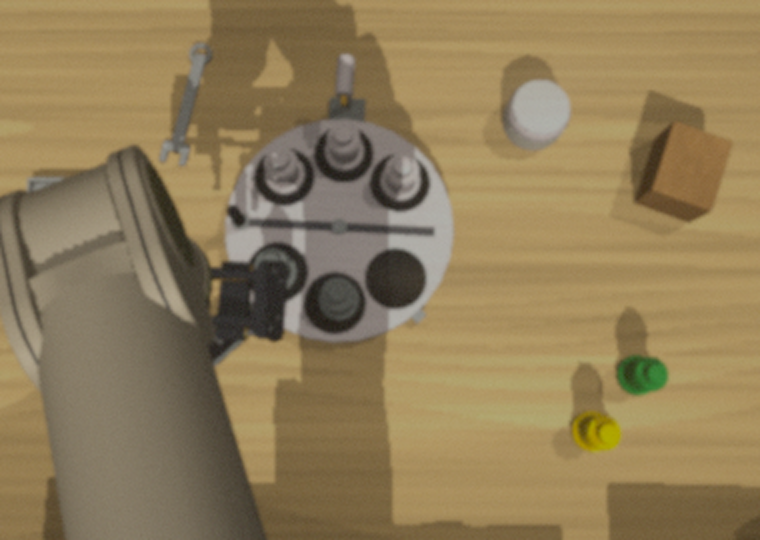

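Top view: the disc's bar slope (2.7°) is the same as at the start, so it is within the lock's window. Bare bowls are on the far pads and two coated ones on the near pads at (275,265) and (335,300). Now relocking.

>>> move_arm(plan="0 -0.02 -0.02 -0.12;0 -0.04 -0.04 -0.24;0 -0.0635 -0.0652 -0.36;0 -0.0635 -0.0652 -0.48;0.02 -0.0635 -0.0652 -0.6;0.05 -0.0635 -0.0652 -0.72;0.08 -0.0635 -0.0652 -0.791;0.08 -0.0635 -0.0652 -0.791", fingers=1)

```text
clock: 27.15
tool_pos: [0.3792, 0.2014, 0.1164]
eef_rot: [[-0.007, 0.733, 0.681], [-0.003, 0.681, -0.733], [-1.0, -0.007, -0.003]]
contact_force: [-1.2, -1.3, -0.6]
opening: 0.0856
```

>>> move_arm(plan="0 0 0 0;0 0 0 0;0 0 0 0")

```text
clock: 27.4
tool_pos: [0.3823, 0.2034, 0.1228]
eef_rot: [[0.002, 0.736, 0.677], [0.001, 0.677, -0.736], [-1.0, 0.003, 0.001]]
contact_force: [-0.1, 1.0, 0.8]
opening: 0.0868
```

Run:
```python
from h import *
loc((.4362,.1406)); print(sense()['joint_pos'].round(2))
m=camera_model('wrist'); snap('wrist','w9',k=1)
im=cv2.imread('pics/w9_raw.png'); p=proj(m,(.4362-.679*.016,.1406+.734*.016,.033)); print(p)
g=cv2.cvtColor(im,cv2.COLOR_BGR2GRAY); k=np.zeros_like(g); u,v=p.astype(int); k[v-25:v+25,u-14:u+14]=g[v-25:v+25,u-14:u+14]>70
k=cv2.morphologyEx(k,cv2.MORPH_CLOSE,np.ones((5,5)))
n,l,st,c=cv2.connectedComponentsWithStats(k); i=1+np.argmax(st[1:,4]); q=ray(m,*c[i],.033)[:2]; print(st[i],c[i],q)
uo=np.array([-.679,.734]); print('switch out by',(q-[.4362,.1406])@uo)
```

```text
TCP from switch: out 82.7 side -3.1 mm [0.3823 0.2034 0.1228] F [-0.1  1.   0.8] op 0.0868 z ang -47.41
[-0.23  0.04 -0.37  2.07  0.02  1.03 -1.43]
[379.29791074 227.33706858]
[368 211  22  33 642] [378.47819315 226.48909657] [0.42537478 0.15319648]
switch out by 0.016596142365103157
```

>>> move_arm(plan="0.03 -0.003 -0.0026 0;0.06 -0.003 -0.0026 0;0.06 -0.003 -0.0026 0;0.06 -0.003 -0.0026 0;0.06 -0.003 -0.0026 0")

```text
clock: 27.87
tool_pos: [0.378, 0.2032, 0.0628]
eef_rot: [[0.002, 0.735, 0.678], [0.001, 0.678, -0.735], [-1.0, 0.002, 0.001]]
contact_force: [0.4, 0.6, 0.7]
opening: 0.087
```

```bash
python3 -c "
from h import *
loc((.4362,.1406))"
```

```text
TCP from switch: out 85.5 side 0.1 mm [0.378  0.2032 0.0628] F [0.4 0.6 0.7] op 0.087 z ang -47.31
```

>>> move_arm(plan="0.006 0 0 0;0.0145 0 0 0;0.0145 0 0 0;0.0145 0 0 0")

```text
clock: 28.2
tool_pos: [0.3768, 0.2025, 0.0464]
eef_rot: [[-0.001, 0.735, 0.678], [-0.0, 0.678, -0.735], [-1.0, -0.001, -0.0]]
contact_force: [-0.0, -1.0, -0.5]
opening: 0.087
```

>>> move_arm(plan="0 0 0.004 0;0 0 0.008 0;0 0 0.012 0;0 0 0.016 0;0 0 0.019 0;0 0 0.021 0;0 0 0.021 0;0 0 0.021 0")

```text
clock: 28.87
tool_pos: [0.3913, 0.187, 0.0465]
eef_rot: [[0.0, 0.735, 0.678], [-0.0, 0.678, -0.735], [-1.0, -0.0, 0.0]]
contact_force: [0.2, -0.2, -0.3]
opening: 0.0869
```

```bash
python3 -c "
from h import *
loc((.4362,.1406))"
```

```text
TCP from switch: out 64.6 side 1.4 mm [0.3913 0.187  0.0465] F [ 0.2 -0.2 -0.3] op 0.0869 z ang -47.3
```

```bash
cat > sw.py <<'E'
from h import *
m=camera_model('wrist'); im=snapshot('wrist'); cv2.imwrite('pics/sw_raw.png',im[:,:,::-1])
g=cv2.cvtColor(im,cv2.COLOR_RGB2GRAY)
a=proj(m,(.4362-.679*.03,.1406+.734*.03,.033));b=proj(m,(.4362+.679*.014,.1406-.734*.014,.033)); print(a,b)
k=np.zeros_like(g); y0=int(a[1])-18; k[y0:y0+36,int(a[0]):int(b[0])]=g[y0:y0+36,int(a[0]):int(b[0])]>70
k=cv2.morphologyEx(k,cv2.MORPH_CLOSE,np.ones((5,5)))
n,l,st,c=cv2.connectedComponentsWithStats(k)
for i in range(1,n):
  if st[i,4]>30:
    q=ray(m,*c[i],.033)[:2]; print(st[i],c[i].round(1),'out by %.4f'%((q-[.4362,.1406])@np.array([-.679,.734])))
E
python3 sw.py
```

```text
[354.03679402 269.74216208] [447.22039145 269.7413397 ]
[411 251  12  25 144] [416.5 264.2] out by 0.0008
```

>>> move_arm(plan="0 -0.001 0.001 0;0 -0.001 0.002 0;0 -0.001 0.002 0;0 -0.001 0.002 0")

```text
clock: 29.25
tool_pos: [0.3918, 0.1851, 0.0465]
eef_rot: [[-0.0, 0.735, 0.678], [-0.0, 0.678, -0.735], [-1.0, -0.0, 0.0]]
contact_force: [-0.7, -0.5, 0.2]
opening: 0.087
```

```bash
python3 sw.py; python3 -c "
from h import *
loc((.4362,.1406))"
```

```text
[350.49195453 267.86819082] [443.8187891  267.90563314]
[402 249   5  13  37] [404.4 254.4] out by 0.0052
[410 249  12  26 137] [415.8 261.9] out by -0.0005
TCP from switch: out 62.8 side 2.4 mm [0.3918 0.1851 0.0465] F [-0.7  0.9  0.4] op 0.0875 z ang -47.28
```

```bash
python3 -c "
import cv2
im=cv2.imread('pics/sw_raw.png'); cv2.imwrite('pics/c3.png',cv2.resize(im[200:340,300:500],None,fx=4,fy=4,interpolation=cv2.INTER_CUBIC))"
```

```text
(no output)
```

View pics/c3.png

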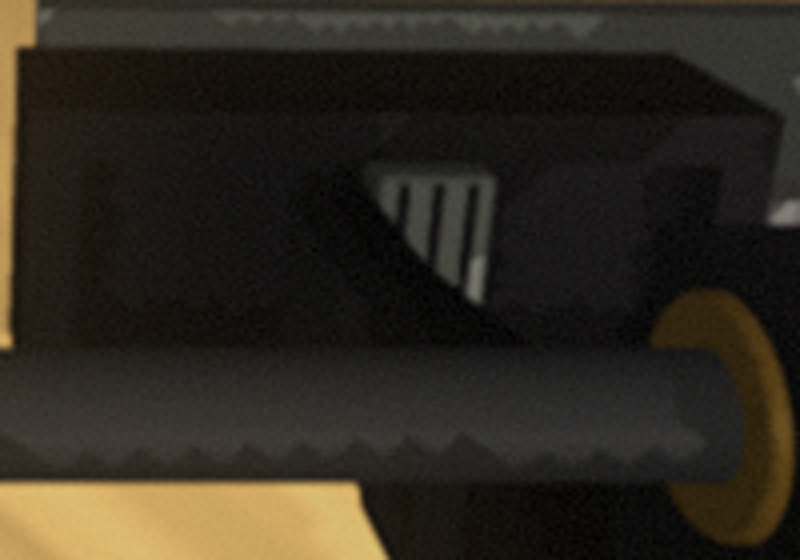

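The switch's inner edge is at px 423.7 against 428.9 when fully in, so about 2.4 mm is left. Pushing on until the force rises.

>>> move_arm(plan="0 0.002 0.001 0;0 0.002 0.002 0;0 0.002 0.003 0;0 0.002 0.0035 0;0 0.002 0.0035 0;0 0.002 0.0035 0")

```text
clock: 29.8
tool_pos: [0.3955, 0.184, 0.0465]
eef_rot: [[-0.0, 0.735, 0.679], [0.0, 0.679, -0.735], [-1.0, -0.0, -0.0]]
contact_force: [-2.9, 3.2, -0.6]
opening: 0.0871
```

```bash
cat > edge.py <<'E'
from h import *
loc((.4362,.1406)); m=camera_model('wrist'); im=snapshot('wrist'); g=cv2.cvtColor(im,cv2.COLOR_RGB2GRAY).astype(int)
e=proj(m,(.4362+.679*.007,.1406-.734*.007,.033)); y0=proj(m,(.4362,.1406,.033))[1]
ys=int(y0)-9; row=g[ys:ys+6].mean(0); print('locked inner edge pred',e); print(int(e[0])-22,row[int(e[0])-22:int(e[0])+8].round())
E
python3 edge.py
```

```text
TCP from switch: out 59.5 side 0.4 mm [0.3955 0.184  0.0465] F [-2.9  3.2 -0.6] op 0.0871 z ang -47.27
locked inner edge pred [421.577911  271.8775335]
399 [10. 10.  9. 10. 15. 23. 31. 26. 18. 31. 54. 69. 70. 71. 67. 50. 23. 20.
 46. 70. 78. 72. 45. 22. 18. 18. 21. 22. 24. 24.]
```

>>> move_arm(plan="0 0 0.001 0;0 0 0.002 0;0 0 0.002 0;0 0 0.002 0;0 0 0.002 0")

```text
clock: 30.27
tool_pos: [0.3958, 0.1837, 0.0465]
eef_rot: [[-0.002, 0.734, 0.679], [0.001, 0.679, -0.734], [-1.0, -0.001, -0.002]]
contact_force: [-8.4, 6.8, 2.6]
opening: 0.087
```

```bash
python3 edge.py
```

```text
TCP from switch: out 59.1 side 0.4 mm [0.3958 0.1837 0.0465] F [-8.4  6.8  2.6] op 0.087 z ang -47.2
locked inner edge pred [420.83416377 272.06153497]
398 [10.  9. 12.  7. 10. 13. 18. 18. 15. 19. 41. 59. 70. 70. 71. 55. 29. 20.
 43. 70. 84. 81. 58. 28. 17. 19. 19. 22. 22. 23.]
```

Fully in (hard stop at 11 N). Backing off and going for the coated bowls.

>>> move_arm(plan="0 0 -0.005 0;0 0 -0.005 0;-0.03 0 -0.005 0;-0.07 0 -0.005 0;-0.11 0 -0.005 0;-0.15 0 -0.005 0;-0.155 0 -0.005 0;-0.155 0 -0.005 0")

```text
clock: 30.98
tool_pos: [0.3955, 0.1863, 0.2045]
eef_rot: [[0.006, 0.735, 0.678], [0.002, 0.678, -0.735], [-1.0, 0.006, 0.003]]
contact_force: [-0.3, 0.5, -0.4]
opening: 0.087
```

>>> move_arm(plan="0 0.001 0.03 0.12;0 0.002 0.06 0.24;0 0.003 0.09 0.36;0 0.005 0.12 0.48;0 0.0084 0.1535 0.6;0 0.0084 0.1535 0.72;0 0.0084 0.1535 0.75;0 0.0084 0.1535 0.75", fingers=0.75)

```text
clock: 31.65
tool_pos: [0.5036, 0.078, 0.1995]
eef_rot: [[-0.003, 1.0, -0.007], [-0.001, -0.007, -1.0], [-1.0, -0.003, 0.001]]
contact_force: [-0.7, 0.9, -0.1]
opening: 0.0656
```

>>> move_arm(plan="0 0 0 0;0 0 0 0")

```text
clock: 31.82
tool_pos: [0.5035, 0.079, 0.2007]
eef_rot: [[-0.001, 1.0, -0.002], [-0.0, -0.002, -1.0], [-1.0, -0.001, 0.0]]
contact_force: [-0.8, -0.9, -0.4]
opening: 0.0652
```

Run:
```python
from h import *
s=sense(); print(s['tool_pos'],s['eef_rot'].round(3)[:, 2],s['contact_force'].round(1))
m=camera_model('wrist'); snap('wrist','w10',k=1.4)
print([(proj(m,(.5042,.0789,z))*1.4).round(0) for z in (.034,.109)],[(proj(m,(.4648,.0042,z))*1.4).round(0) for z in (.034,.109)])
print('switch locked edge etc',(proj(m,(.4362,.1406,.033))*1.4).round(0))
```

```text
[0.5034926  0.07903871 0.20072465] [-0.002 -1.     0.   ] [-0.8 -0.9 -0.4]
[array([394., 273.]), array([394., 309.])] [array([509., 332.]), array([541., 383.])]
switch locked edge etc [302. 372.]
```

View pics/w10.png

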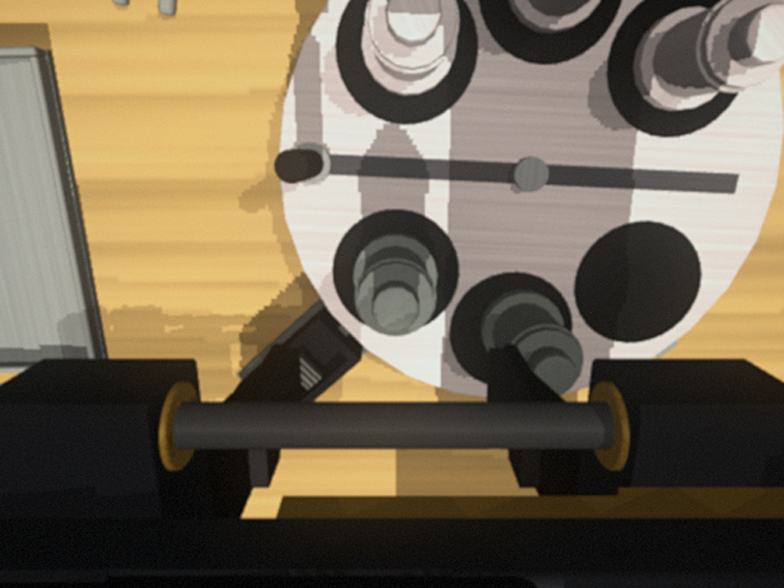

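Coated bowl neck at (397,307) as predicted, the second at (550,355), switch at (310,375) fully in. Grasping the first.

>>> move_arm(plan="0.03 0.0015 0.0015 0;0.07 0.0015 0.0015 0;0.105 0.0015 0.0015 0;0.124 0.0015 0.0015 0;0.124 0.0015 0.0015 0;0.124 0.0015 0.0015 0")

```text
clock: 32.37
tool_pos: [0.505, 0.0776, 0.0773]
eef_rot: [[-0.002, 1.0, -0.003], [-0.0, -0.003, -1.0], [-1.0, -0.002, 0.0]]
contact_force: [-0.2, 0.2, 1.6]
opening: 0.0651
```

>>> move_arm(plan="0 0 0 0;0 0 0 0;0 0 0 0;0 0 0 0;0 0 0 0;0 0 0 0", fingers=0)

```text
clock: 32.87
tool_pos: [0.5059, 0.0776, 0.0783]
eef_rot: [[0.001, 1.0, -0.004], [0.0, -0.004, -1.0], [-1.0, 0.001, -0.0]]
contact_force: [-1.1, -0.1, 4.2]
opening: 0.0395
```

>>> move_arm(plan="-0.04 0 0 0;-0.08 0 0 0;-0.12 0 0 0;-0.12 0 0 0;-0.12 0.01 -0.035 0;-0.12 0.02 -0.07 0;-0.12 0.03 -0.105 0;-0.12 0.04 -0.14 0")

```text
clock: 33.53
tool_pos: [0.5462, 0.2187, 0.1972]
eef_rot: [[-0.0, 1.0, -0.005], [-0.0, -0.005, -1.0], [-1.0, -0.0, 0.0]]
contact_force: [0.4, -0.5, -1.8]
opening: 0.0392
```

>>> move_arm(plan="0 0.01 -0.035 0;0 0.02 -0.07 0;0 0.03 -0.105 0;0 0.035 -0.13 0;0 0.035 -0.137 0;0 0.035 -0.137 0;0 0.035 -0.137 0")

```text
clock: 34.12
tool_pos: [0.5815, 0.3535, 0.1967]
eef_rot: [[-0.001, 1.0, -0.004], [-0.001, -0.004, -1.0], [-1.0, -0.001, 0.001]]
contact_force: [0.3, -0.7, -2.7]
opening: 0.0391
```

>>> move_arm(plan="0.04 0 0 0;0.08 0 0 0;0.115 0 0 0;0.135 0 0 0;0.143 0 0 0;0.147 0 0 0;0.147 0 0 0;0.147 0 0 0")

```text
clock: 34.78
tool_pos: [0.5829, 0.3542, 0.0526]
eef_rot: [[0.003, 1.0, -0.005], [0.001, -0.005, -1.0], [-1.0, 0.003, -0.001]]
contact_force: [-0.3, 0.5, -1.6]
opening: 0.0396
```

>>> move_arm(plan="0.001 0 0 0;0.001 0 0 0;0.001 0 0 0")

```text
clock: 35.03
tool_pos: [0.5821, 0.3544, 0.0505]
eef_rot: [[0.001, 1.0, -0.004], [0.001, -0.004, -1.0], [-1.0, 0.001, -0.001]]
contact_force: [0.0, -0.6, -2.6]
opening: 0.0394
```

>>> move_arm(plan="0 0 0 0;0 0 0 0;0 0 0 0;0 0 0 0;0 0 0 0", fingers=0.75)

```text
clock: 35.45
tool_pos: [0.5818, 0.3542, 0.0497]
eef_rot: [[0.0, 1.0, -0.004], [0.0, -0.004, -1.0], [-1.0, 0.0, -0.0]]
contact_force: [0.2, -0.2, -0.5]
opening: 0.062
```

>>> move_arm(plan="-0.04 0 0 0;-0.08 0 0 0;-0.12 0 0 0;-0.15 0 0 0;-0.15 -0.015 0.035 0;-0.15 -0.03 0.07 0;-0.15 -0.045 0.105 0;-0.15 -0.06 0.14 0")

```text
clock: 36.12
tool_pos: [0.5202, 0.213, 0.1996]
eef_rot: [[0.0, 1.0, -0.004], [0.0, -0.004, -1.0], [-1.0, 0.0, -0.0]]
contact_force: [1.5, -0.9, 1.2]
opening: 0.0653
```

>>> move_arm(plan="0 -0.012 0.035 0;0 -0.024 0.07 0;0 -0.036 0.105 0;0 -0.048 0.14 0;0 -0.0555 0.175 0;0 -0.0555 0.205 0;0 -0.0555 0.2095 0;0 -0.0555 0.2095 0")

```text
clock: 36.78
tool_pos: [0.4647, 0.0031, 0.1999]
eef_rot: [[0.001, 1.0, -0.008], [-0.0, -0.008, -1.0], [-1.0, 0.001, 0.0]]
contact_force: [-0.9, 0.0, 0.6]
opening: 0.0654
```

Run:
```python
from h import *
s=sense(); print(s['tool_pos'],s['contact_force'].round(1))
m=camera_model('wrist'); im=snap('wrist','w11')
g=cv2.cvtColor(im,cv2.COLOR_RGB2GRAY)
p=proj(m,(.4648,.0042,.109)); print('pred',p)
k=np.zeros_like(g); u,v=p.astype(int); k[v-40:v+30,u-40:u+40]=g[v-40:v+30,u-40:u+40]>48
n,l,st,c=cv2.connectedComponentsWithStats(k)
for i in range(1,n):
  if st[i,4]>100: print(st[i],c[i],ray(m,*c[i],.09),ray(m,*c[i],.109))
t=cv2.GaussianBlur(g,(5,5),0); h=cv2.HoughCircles(t[v-40:v+30,u-40:u+40],cv2.HOUGH_GRADIENT,1,20,param1=60,param2=10,minRadius=12,maxRadius=25); 
print(None if h is None else [(q[:2]+[u-40,v-40],q[2],ray(m,*(q[:2]+[u-40,v-40]),.109)[:2]) for q in h[0][:3]])
```

```text
[0.46465636 0.00314125 0.19988398] [-0.9  0.   0.6]
pred [279.83312016 222.06991339]
[ 239  182   80   70 4617] [283.81914663 218.66991553] [0.46129518 0.00139014 0.09      ] [0.46719939 0.00147771 0.109     ]
[(array([286.5, 216.5]), np.float32(21.0), array([ 4.68723258e-01, -3.44648120e-04]))]
```

Run:
```python
from h import *
m=camera_model('top')
p=ray(m,190+320/4-.4,130+70/4-.4,.109)[:2]; print('orig neck',p,'rotated',2*AX-p)
mw=camera_model('wrist'); im=cv2.imread('pics/w11_raw.png'); cv2.imwrite('pics/c4.png',cv2.resize(im[140:280,180:390],None,fx=3.8,fy=3.8,interpolation=cv2.INTER_CUBIC))
```

```text
orig neck [ 0.66446723 -0.00268529] rotated [0.46553277 0.00168529]
```

View pics/c4.png

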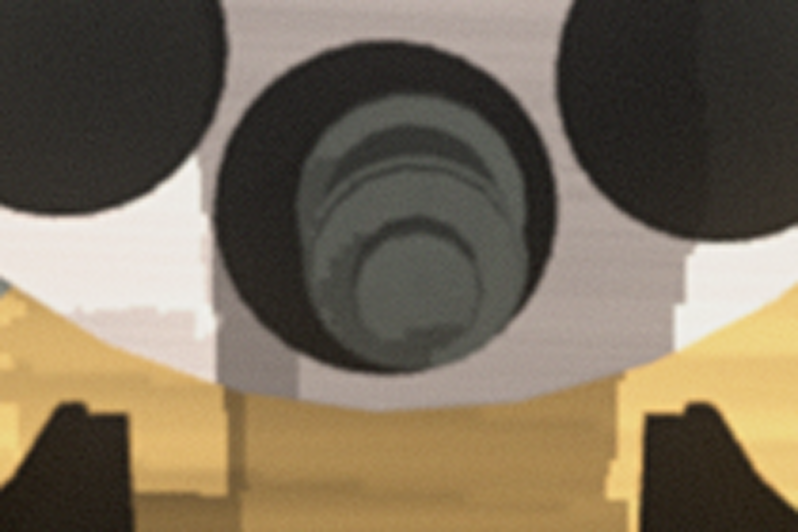

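Neck centre at crop (418,282), so the bowl stands about 6 mm off the pad centre; correcting for it and grasping.

>>> move_arm(plan="0 0.0055 0.0057 0;0.03 0.0055 0.0057 0;0.07 0.0055 0.0057 0;0.105 0.0055 0.0057 0;0.1235 0.0055 0.0057 0;0.1235 0.0055 0.0057 0;0.1235 0.0055 0.0057 0")

```text
clock: 37.42
tool_pos: [0.4701, 0.0005, 0.0758]
eef_rot: [[-0.002, 1.0, -0.003], [0.0, -0.003, -1.0], [-1.0, -0.002, -0.0]]
contact_force: [0.3, 0.1, 0.5]
opening: 0.0651
```

>>> move_arm(plan="0 0 0 0;0 0 0 0;0 0 0 0;0 0 0 0;0 0 0 0;0 0 0 0", fingers=0)

```text
clock: 37.92
tool_pos: [0.4707, -0.0008, 0.0768]
eef_rot: [[0.001, 1.0, -0.005], [-0.0, -0.005, -1.0], [-1.0, 0.001, 0.0]]
contact_force: [-1.7, -1.0, 5.6]
opening: 0.039
```

>>> move_arm(plan="-0.04 0 0 0;-0.08 0 0 0;-0.12 0 0 0;-0.12 0 0 0;-0.12 0 -0.035 0;-0.12 0 -0.07 0;-0.12 0.005 -0.11 0;-0.12 0.01 -0.15 0")

```text
clock: 38.58
tool_pos: [0.4803, 0.1507, 0.1958]
eef_rot: [[0.0, 1.0, -0.006], [-0.0, -0.006, -1.0], [-1.0, 0.0, 0.0]]
contact_force: [0.5, -0.6, -2.5]
opening: 0.0395
```

>>> move_arm(plan="0 0 -0.04 0;0 0 -0.08 0;0 0 -0.12 0;0 0 -0.16 0;0 0 -0.19 0;0 0 -0.207 0;0 0 -0.207 0;0 0 -0.207 0")

```text
clock: 39.25
tool_pos: [0.4809, 0.357, 0.195]
eef_rot: [[-0.001, 1.0, -0.002], [-0.001, -0.002, -1.0], [-1.0, -0.001, 0.001]]
contact_force: [0.2, -0.7, -2.5]
opening: 0.0393
```

>>> move_arm(plan="0.04 0 0 0;0.08 0 0 0;0.115 0 0 0;0.135 0 0 0;0.143 0 0 0;0.146 0 0 0;0.146 0 0 0;0.146 0 0 0")

```text
clock: 39.92
tool_pos: [0.4828, 0.3567, 0.0518]
eef_rot: [[0.002, 1.0, -0.005], [0.001, -0.005, -1.0], [-1.0, 0.002, -0.001]]
contact_force: [-0.1, -0.6, -2.1]
opening: 0.0397
```

>>> move_arm(plan="0.001 0 0 0;0.0015 0 0 0;0.0015 0 0 0;0.0015 0 0 0")

```text
clock: 40.25
tool_pos: [0.4819, 0.3565, 0.0491]
eef_rot: [[0.001, 1.0, -0.004], [0.0, -0.004, -1.0], [-1.0, 0.001, -0.0]]
contact_force: [0.3, 0.3, -2.4]
opening: 0.0396
```

>>> move_arm(plan="0 0 0 0;0 0 0 0;0 0 0 0;0 0 0 0;0 0 0 0", fingers=0.75)

```text
clock: 40.67
tool_pos: [0.4818, 0.3565, 0.0487]
eef_rot: [[0.0, 1.0, -0.004], [0.0, -0.004, -1.0], [-1.0, 0.0, -0.0]]
contact_force: [0.7, 0.6, -0.4]
opening: 0.0623
```

>>> move_arm(plan="-0.04 0 0 0;-0.08 0 0 0;-0.12 0 0 0;-0.16 0 0 0;-0.2 0 0 0;-0.2 -0.03 0.02 0;-0.2 -0.06 0.04 0;-0.2 -0.08 0.06 0")

```text
clock: 41.33
tool_pos: [0.3994, 0.2969, 0.2491]
eef_rot: [[0.001, 1.0, -0.003], [0.001, -0.003, -1.0], [-1.0, 0.001, -0.001]]
contact_force: [-0.9, -0.4, -0.1]
opening: 0.0653
```

>>> move_arm(plan="0 0 0.04 0;0 0 0.08 0;0 0 0.12 0;0 0 0.16 0;0 0 0.2 0;0 0 0.24 0;0 0 0.28 0;0 0 0.32 0")

```text
clock: 42.0
tool_pos: [0.3995, -0.0251, 0.2489]
eef_rot: [[0.001, 1.0, -0.004], [0.0, -0.004, -1.0], [-1.0, 0.001, -0.0]]
contact_force: [0.9, -0.7, -0.2]
opening: 0.0652
```

Run:
```python
from h import *
m=camera_model('top'); im=snap('top','t4'); s=sense(); print(s['tool_pos'],s['contact_force'].round(1))
g=cv2.cvtColor(im,cv2.COLOR_RGB2GRAY)
# bowls in tray: darker than tray steel
x=g[165:250,105:165]; print('tray grey',np.median(x)); k=np.zeros_like(g); k[168:245,112:160]=(g[168:245,112:160]<np.median(x)-14)
k=cv2.morphologyEx(k,cv2.MORPH_OPEN,np.ones((3,3))); n,l,st,c=cv2.connectedComponentsWithStats(k)
for i in range(1,n):
  if st[i,4]>40: print('tray',st[i],ray(m,*c[i],.04)[:2].round(3))
for nm,b in dict(t1=(.582,.354),t2=(.481,.357)).items(): print(nm,proj(m,(*b,.08)),proj(m,(*b,.005)))
# change check of bystanders against first picture
a=cv2.imread('pics/top1_raw.png'); d=cv2.absdiff(a,im[:,:,::-1].copy()).max(2)
for nm,(u,v,w) in dict(tin=(370,137,16),carton=(443,165,22),spanner=(192,132,25),green=(421,268,12),yellow=(398,295,12)).items(): print(nm,d[v-w:v+w,u-w:u+w].mean().round(1))
ms=camera_model('side'); sd=snap('side','s4')
cv2.imwrite('pics/c5.png',np.hstack([cv2.resize(im[90:270,100:320,::-1],(440,360)),cv2.resize(sd[150:420,120:380,::-1],(347,360))]))
```

```text
[ 0.39922932 -0.03264926  0.24882518] [ 0.5 -8.6 -0.8]
tray grey 119.0
tray [ 119  168   29   68 1159] [0.539 0.347]
tray [112 240  18   5  63] [0.436 0.376]
tray [142 241  14   3  42] [0.435 0.304]
t1 [127.47022882 181.95868616] [138.36926628 188.91521666]
t2 [122.89800296 221.82135357] [134.34160878 226.02823873]
tin 35.8
carton 8.4
spanner 6.4
green 5.6
yellow 6.9
```

>>> move_arm(plan="0 -0.02 0.03 0;0 -0.04 0.06 0;0 -0.04 0.08 0;0 -0.04 0.08 0;0 -0.04 0.08 0;0 -0.04 0.08 0")

```text
clock: 42.6
tool_pos: [0.3599, -0.1023, 0.2487]
eef_rot: [[0.0, 1.0, -0.004], [0.0, -0.004, -1.0], [-1.0, 0.0, -0.0]]
contact_force: [0.1, 0.6, 0.1]
opening: 0.0653
```

Run:
```python
from h import *
s=sense(); print(s['clock'],s['contact_force'].round(1))
ms=camera_model('side'); a=cv2.imread('pics/side1_raw.png'); b=snapshot('side')[:,:,::-1].copy(); cv2.imwrite('pics/s5_raw.png',b)
d=cv2.absdiff(a,b).max(2)>30; d=cv2.morphologyEx(d.astype(np.uint8),cv2.MORPH_OPEN,np.ones((3,3)))
def ext(c):
    P=[]
    for z,r in ((0,.026),(.01,.026),(.06,.02),(.075,.012)):
        for t in np.linspace(0,6.28,24): P.append(proj(ms,(c[0]+r*np.cos(t),c[1]+r*np.sin(t),c[2]+z)))
    P=np.array(P); return np.r_[P.min(0),P.max(0)].round(0)
for n,c in dict(tray1=(.582,.354,.005),tray2=(.482,.3565,.005)).items():
    e=ext(c).astype(int); print(n,'pred bbox',e,end=' ')
    k=np.zeros_like(d); k[e[1]-15:e[3]+15,e[0]-8:e[2]+8]=d[e[1]-15:e[3]+15,e[0]-8:e[2]+8]
    nn,l,st,c=cv2.connectedComponentsWithStats(k); i=1+np.argmax(st[1:,4]); print('seen',st[i],'->',st[i,:2]+st[i,2:4])
    g=cv2.cvtColor(b,cv2.COLOR_BGR2GRAY); 
    print(' column greys', g[e[1]-8:e[3]+6:4,(e[0]+e[2])//2])
m=camera_model('top'); t3=cv2.imread('pics/t3_raw.png'); t1=cv2.imread('pics/top1_raw.png'); im=snapshot('top')[:,:,::-1].copy()
def cir(i):
    g=cv2.cvtColor(i,cv2.COLOR_BGR2GRAY)[115:165,345:395]; h=cv2.HoughCircles(cv2.GaussianBlur(g,(3,3),0),cv2.HOUGH_GRADIENT,1,50,param1=60,param2=10,minRadius=12,maxRadius=18); return None if h is None else h[0][0]
print('tin',cir(t1),cir(t3),cir(im))
hsv=cv2.cvtColor(im,cv2.COLOR_BGR2HSV); 
# bare bowls on far pads: same picture region before handling vs now
r=(slice(135,190),slice(220,320)); print('far-pad change t3->now',cv2.absdiff(t3[r],im[r]).max(2).mean(), (cv2.absdiff(t3[r],im[r]).max(2)>40).mean())
mw=camera_model('wrist'); print([proj(mw,(x,y,.034)).round(0) for x,y in ((.4362,.1406),(.565,0))])
```

```text
42.6 [0.1 0.6 0.1]
tray1 pred bbox [168 332 201 380] seen [ 160  341   49   45 1429] -> [209 386]
 column greys [150 151 150 108 111  87  85  94  86  79  79  77  76  92  87 114]
tray2 pred bbox [224 344 255 395] seen [ 216  352   41   44 1299] -> [257 396]
 column greys [142 137 130 106 110 108  76  93  80  69  72  72  72  90  74 108 111]
tin [25.5 18.5 13.8] [25.5 18.5 13.8] [24.5 18.5 14.5]
far-pad change t3->now 13.628727272727273 0.15054545454545454
[array([ 26., 106.]), array([162., -51.])]
```

Run:
```python
from h import *
ms=camera_model('side'); b=cv2.imread('pics/s5_raw.png'); a=cv2.imread('pics/side1_raw.png')
d=cv2.absdiff(a,b).max(2)
def prof(c,thr):
    x,y=proj(ms,(c[0],c[1],c[2]+.0375)).astype(int); t=proj(ms,(c[0],c[1],c[2]+.075)); f=proj(ms,c)
    print('top',t.round(),'foot',f.round(),[(v,int((d[v,x-28:x+28]>thr).sum())) for v in range(int(t[1])-6,int(f[1])+12,4)])
prof((.582,.354,.005),18); prof((.482,.3565,.005),18)
for p in ((.6325,.0728),(.6653,-.0052),(.626,-.0803)):
    c=(*p,.034); t=proj(ms,(*p,.109)); f=proj(ms,c); x=int((t[0]+f[0])/2); h=cv2.cvtColor(b,cv2.COLOR_BGR2GRAY)
    print('bare top',t.round(),'foot',f.round(),[(v,int(h[v,x])) for v in range(int(t[1])-8,int(f[1])+16,4)])
    print('  width>90',[int((h[v,x-18:x+18]>90).sum()) for v in range(int(t[1])-8,int(f[1])+16,4)])
```

```text
top [179. 337.] foot [186. 367.] [(331, 0), (335, 0), (339, 4), (343, 21), (347, 27), (351, 31), (355, 40), (359, 45), (363, 48), (367, 56), (371, 56), (375, 41)]
top [236. 350.] foot [240. 381.] [(344, 0), (348, 9), (352, 12), (356, 25), (360, 27), (364, 29), (368, 43), (372, 45), (376, 47), (380, 48), (384, 48), (388, 36)]
bare top [215. 225.] foot [218. 253.] [(217, 120), (221, 101), (225, 175), (229, 128), (233, 128), (237, 122), (241, 113), (245, 112), (249, 111), (253, 112), (257, 116), (261, 52), (265, 138)]
  width>90 [25, 24, 26, 26, 24, 26, 33, 28, 29, 25, 20, 9, 32]
bare top [215. 205.] foot [218. 232.] [(197, 146), (201, 136), (205, 137), (209, 122), (213, 128), (217, 120), (221, 101), (225, 175), (229, 128), (233, 128), (237, 122), (241, 113), (245, 112)]
  width>90 [36, 36, 36, 35, 31, 25, 24, 26, 26, 24, 26, 33, 28]
bare top [242. 191.] foot [244. 217.] [(183, 137), (187, 140), (191, 115), (195, 97), (199, 92), (203, 96), (207, 94), (211, 94), (215, 94), (219, 92), (223, 62), (227, 88), (231, 113)]
  width>90 [36, 36, 36, 32, 36, 33, 31, 28, 23, 19, 8, 21, 28]
```

```bash
python3 -c "
from plant import sign_off
print(sign_off())"
```

```text
the job is handed in; nothing more can be done
None
```

The job is done and handed in at about 43 s of the 210 s allowed. sign_off reports no verdict.

**What I did**
- Stood the three bare bowls each on its own loading-side pad while the table was locked.
- Slid the lock switch fully out (+16 mm, read against the image).
- Gripped the post and turned the table half a turn clockwise. The measured turn was 180.3°.
- Slid the switch fully back in. It met a hard stop at about 11 N, and its edge was where the locked position puts it.
- Stood both coated bowls upright in the tray, at about (0.58, 0.35) and (0.48, 0.36).

**Last checks**
- **Tray bowls:** in the side view both show the narrow neck on top at the height an upright bowl would have.
- **Bare bowls:** the view from above, just before the first coated bowl was taken, showed them upright on the far pads. The closing numbers for them are weaker, because shadows had changed and the outlines overlap in the side view. They showed no sign of a fall.
- **Tin:** its circle is within about 1 px of where it started. Its brightness changed between pictures, which I put down to shadow.
- **Carton, spanner and the green and yellow look-alikes:** they look unchanged.
- **Robot:** it stood clear of everything at hand-in, with about 0.6 N on the tool.

**What did not go to plan**
- One script stopped on a coding error before taking its picture, and I re-ran it corrected.
- The first push on the switch back in stopped about 2.4 mm short. I saw that in a crop and pushed it home.
- I used all 16 picture views, so the last look at the finished scene was by numbers only.

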